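# Strip down used spray cups for washing

### The job

Break down the used spray cups for washing. Lock every sealed inner pot into the stand by turning it clockwise under the claws, bare pots too, and pull each hard cup off without dragging its pot out of the socket; stand the hard cups mouth down on the drain rack. Tip the locking collars off their tray into the wash basket (any that have gone astray go in too), put the empty tray back down flat on the bench, and leave the tins and the stick beaker alone.

Things in the scene. Friction and masses are not known exactly. Their poses are not given: they have to be found in the camera images.
- stand: Fixed bench stand: dark steel block 125 x 325 x 25 mm, origin at the centre of its underside, z up, long side along its y. Three quarter-turn sockets (as on a spray gun) in its top. At the start each pot's lugs point along the stand's x axis (within 8 degrees), clear of the claws: a pot not yet turned is held by nothing and lifts straight out.
- socket1 (a point): Socket 1 of the stand: its centre on the top face (25 mm above the bench), at the stand's y = -100 mm; sockets 2 and 3, the same, at y = 0 and +100 mm. Each has two steel claws. Turning the pot clockwise (seen from above) brings its lugs under them: they start to hold at about 20 degrees, hold fully from 32 degrees, and a stop ends the turn at 54 degrees. Locked, a pot has 2 mm of play upwards.
- cup1_mid (a point): Hard cup 1, grey plastic, upside down over pot 1 (socket 1); absent: None. Round, 105 mm tall, outside diameter 55 mm at the closed end (up), 62 mm at the mouth, 70 g. Its mouth edge rests on the pot's lid, 37 mm above the bench; its top is at 142 mm. This point: on the axis, half-way up, 52.5 mm from either end; z from mouth to closed end. It must rise 100 mm to clear its pot.
- cup2_mid (a point): Hard cup 2, the same, over pot 2 in socket 2; absent: None. In every cup springy lips 30 mm above the mouth cling to the pot: turned about its axis, a cup turns its pot along; pulled up, it brings an unlocked pot along (cling about 7 N, pot about 2 N); off a locked pot a steady pull slides it.
- cup3_mid (a point): Hard cup 3, the same, over pot 3 in socket 3; absent: None.
- pot1_mid (a point): Sealed inner pot 1 (always present, bare if its cup is absent) standing lid down in socket 1: white cylinder, 43 mm diameter, on a black lid of 68 mm diameter, 12 mm thick, with two lugs along the pot's x, 10 mm wide, out to 47 mm from the axis; below it a loose neck 18 mm deep. Its top is 131 mm above the bench. This point: on the axis, 53 mm above the lid's underside; z up.
- pot2_mid (a point): Sealed inner pot 2 in socket 2, the same.
- pot3_mid (a point): Sealed inner pot 3 in socket 3, the same.
- pot1_lug (a point): Tip of one of pot 1's two lugs (the +x one), 47 mm from the pot's axis, 3 mm above the lid's underside.
- pot2_lug (a point): Tip of one of pot 2's two lugs (the +x one), 47 mm from the pot's axis, 3 mm above the lid's underside.
- pot3_lug (a point): Tip of one of pot 3's two lugs (the +x one), 47 mm from the pot's axis, 3 mm above the lid's underside.
- drain_rack: Fixed steel wire drain rack, 130 x 310 mm, origin at the centre of its underside, z up, long side along its y. The wires on which the cups stand are 30 mm above the bench; a rim around them reaches 10 mm higher. Inside the rim 122 x 302 mm: room for three cups in a row 95 mm apart.
- tray_mid (a point): Loose aluminium parts tray holding the collars, 272 x 108 mm, 250 g, smooth floor (collars slide off at 25 degrees of tilt). This point: centre of the floor's upper face, 4 mm above the tray's underside; x along the length to the open end, z up. Walls 8 mm thick, 28 mm high on the long sides and the -x end; the +x end is open, for tipping out.
- tray_tab_left (a point): Grip tab on the tray's +y wall: upright flat plate, 70 mm long (along the tray's x), 8 mm thick, its top 76 mm above the tray's underside. This point: middle of the tab, 58 mm above the underside; same axes as the tray.
- tray_tab_right (a point): The same grip tab on the tray's -y wall.
- tray_spout (a point): Middle of the tray's open end: the floor's end edge, 136 mm along +x from the tray's centre.
- collar1_mid (a point): Threaded locking collar 1 (absent: None), loose on the tray: black plastic ring, outside diameter 82 mm, inside 66 mm (wall 8 mm), 18 mm high, 45 g. This point: centre of the ring, half-way up; z along its axis.
- collar2_mid (a point): Threaded locking collar 2 (absent: None), loose on the tray: black plastic ring, outside diameter 82 mm, inside 66 mm (wall 8 mm), 18 mm high, 45 g. This point: centre of the ring, half-way up; z along its axis.
- collar3_mid (a point): Threaded locking collar 3 (absent: None), loose on the tray: black plastic ring, outside diameter 82 mm, inside 66 mm (wall 8 mm), 18 mm high, 45 g. This point: centre of the ring, half-way up; z along its axis.
- wash_basket: Fixed steel wire wash basket, inside 230 (x) x 190 (y) mm, 88 mm high, origin at the centre of its underside, floor 3 mm thick.
- tin1: Bystander: paint tin with stirring lid, 86 mm diameter, 115 mm tall without its lid. Origin at the centre of its underside.
- tin2: Bystander: small closed paint tin, 74 mm diameter, 90 mm tall. Origin at the centre of its underside.
- stick_cup: Bystander: white beaker with stirring sticks, 72 mm diameter, 95 mm tall, sticks to about 160 mm. Origin at the centre of its underside.

How it is judged:
By the outcome, as a careful person would: the job done as asked, in the order asked, and still so for the second after the job is handed in, with the robot touching nothing.
Of cup1, cup2, cup3 only 2 to 3 are there at a start; the rules pass over those that are not, and their reading is None.
Of collar1, collar2, collar3 only 2 to 3 are there at a start; the rules pass over those that are not, and their reading is None.
At some moment in a run one of collar1, collar2, collar3, tray may be knocked a few centimetres aside while the robot is not near it.
It also fails if it takes over 200 s, if anything falls off the work surface, if the arm or the gripper's body presses on something with over 40 N, if the wrist force passes 120 N, or if a joint passes its speed limit or range.

### The arm

A 6-joint arm with a two-finger parallel gripper is mounted at the origin on the work surface. World frame = base frame: x ahead of the robot, y to its left, z up, the work surface at z = 0. Lengths are in m, angles in rad, forces in N, time in s.
With the tool pointing down it reaches from about 0.425 to 0.95 m from the base axis. Payload 3.5 kg.
Tool frame: the origin (TCP) lies at the very end of the fingers, on their centre line; the grasp point (between the pads) lies 19 mm behind it; z points along the fingers, y is the direction in which the jaws open and shut (so a half turn about z gives the same grasp; the last joint's range is limited). The gripper opens to 85 mm and grips with 20 to 120 N. Pads are 22 mm wide; open, the fingers measure 114 mm over their backs; the gripper's body (76 mm by 85 mm) begins 54 mm behind the grasp point. The pads swing forward as they close: fully open they stand 13 mm farther back than shut.
Start: joints at [1.089, 0.286, 1.577, -0, 1.279, -0.15], TCP at [0.22, 0.638, 0.231] pointing down, gripper open.
Joint ranges: [-2.77, 2.77], [-0.9, 2.22], [0.21, 2.48], [-1.53, 4.67], [0.24, 2.81], [-2.84, 2.84]. Speed limits (rad/s): [2.79, 2.79, 3.14, 3.14, 3.14, 3.14].

### API

Orientations are given as a unit quaternion [x, y, z, w].
In Python, from plant import get_state, read_camera, sign_off gives the robot as it stands.
- The arm moves only by the tool step_arm, never from a script. Its argument "targets" is a list that holds one entry, the list of rows, each a list of 5 numbers: the opening, from 0 (shut) to 1 (fully open), then the shift along the tool's x, y, z each as a share of 4 cm, from -1 to 1, then the turn about the tool's z as a share of 5 degrees, from -1 to 1. A call has 1 to 10 rows; each row shifts and turns the commanded pose from where the row before left it, along the tool's axes as they then stand; what a row does not reach is not made up. A row lasts 1/12 s, in which the tool goes at most 41.7 mm and 7.16 degrees, less where a joint would pass 70% of its speed; a pose out of reach is approached as far as the arm can. A call with a number of a shift or a turn outside -1 to 1 is refused whole. A call with a gripper value outside its range is refused whole. The fingers move at their own pace and stop on an object; "squeeze" is the grip in N (left out, the last holds). Time passes only in rows, so rows that do not move let the fingers close. It gives the time, the measured TCP pose, the force and the opening at its end, in the units of the state.
- get_state(): the state, without advancing time (a new reading comes with each control period).
- read_camera(name): name is "scene" or "top"; returns a dict with "pixels" (420x560x3 uint8, red, green, blue), "range_z" (420x560 float32, m along the optical axis (not along the pixel's ray), 0 where there is no reading), "mtx" (3x3 intrinsics, pixels), "rvec" (rotation vector, rad) and "tvec" (3), from world to camera coordinates, as OpenCV has them. Camera axes: x right, y down, z forward; pixel columns grow to the right and rows downward; lengths in m; the calibration is good to about 2 mm. A picture is of the moment at which its call begins.
- sign_off(): hands the job in, once; it reports no verdict.
The state is a dict: "time": time; "qpos": joint angles; "dq": joint speeds; "joint_efforts": joint torques, N m; "eef_pos": TCP position; "tcp_rot": TCP orientation; "contact_force": force on the tool from outside, world axes, zero at the start; "wrist_torque": the same for the moment, N m; "opening": opening from 0.0 (shut) to 1.0 (fully open).
Only numpy, scipy, OpenCV 4.12 (cv2) and the standard library are available. Lean on these libraries where they do the work, as an engineer would, in place of code of your own. Each camera call takes 0.05 s, during which the arm holds its last target.

## Working session

There is one attempt and no reset: what is moved stays moved. The work goes in short steps, Python scripts to look and compute and a tool call to move; the robot and the scene stay as the last step left them, time stands still between calls to the robot, and variables do not carry over. Pictures are saved under pics/ and viewed, and the job is handed in when it is done.

Besides the shell and the picture viewer there is one more tool, called after ">>>" by a JSON object that holds its "fn" and its "kwargs", one argument or row to a line. step_arm: Moves the arm, as the interface text tells. Shift numbers are shares of 4 cm and turn numbers shares of 5 degrees, none past 1 either way. Its arguments: {"type":"object","properties":{"targets":{"type":"array"},"squeeze":{"type":"number"}},"required":["targets"]}

```bash
ls; mkdir -p pics
cat > h.py <<'E'
import numpy as np, cv2
from plant import get_state, read_camera, sign_off
from scipy.spatial.transform import Rotation as R
def cam(n):
    c=read_camera(n); c['R']=cv2.Rodrigues(np.array(c['rvec'],float))[0]; c['t']=np.array(c['tvec'],float).ravel(); return c
def save(c,name,crop=None,scale=1):
    im=c['pixels'][:,:,::-1]
    if crop: u0,v0,u1,v1=crop; im=im[v0:v1,u0:u1]
    if scale!=1: im=cv2.resize(im,None,fx=scale,fy=scale,interpolation=cv2.INTER_CUBIC)
    cv2.imwrite('pics/'+name+'.png',im)
def cloud(c):
    h,w=c['range_z'].shape; u,v=np.meshgrid(np.arange(w),np.arange(h)); z=c['range_z']
    K=c['mtx']; p=np.stack([(u-K[0,2])/K[0,0]*z,(v-K[1,2])/K[1,1]*z,z],-1)
    return (p-c['t'])@c['R']
def ray(c,u,v,zw):
    K=c['mtx']; d=c['R'].T@np.array([(u-K[0,2])/K[0,0],(v-K[1,2])/K[1,1],1]); o=-c['R'].T@c['t']
    return o+d*(zw-o[2])/d[2]
def proj(c,p):
    q=c['R']@np.array(p)+c['t']; q=c['mtx']@q; return q[:2]/q[2]
E
python3 - <<'E'
from h import *
for n in('scene','top'):
    c=cam(n); save(c,n+'0'); print(n,-c['R'].T@c['t'],c['R'][2])
print(get_state())
E
```

```text
pics
scene [1.42744228 0.51549954 0.91281383] [-0.65868474 -0.3615511  -0.65986   ]
top [0.38002318 0.03668895 1.26375446] [ 0.15123404  0.01022482 -0.9884451 ]
{'time': 0.1, 'qpos': array([ 1.08902006e+00,  2.87115342e-01,  1.57804392e+00,  1.62392518e-05,
        1.27859094e+00, -1.50006874e-01]), 'dq': array([ 0.00026682, -0.00189932, -0.00410193, -0.0010599 ,  0.00074071,
        0.00190429]), 'joint_efforts': array([ 6.71840371e-04, -4.07295156e+01, -2.93699956e+01, -1.98250304e-04,
        3.44714783e-03, -3.50058649e-06]), 'eef_pos': array([0.21955185, 0.63766551, 0.23005277]), 'tcp_rot': array([ 1.65127165e-01,  9.86271695e-01, -1.02297763e-03, -3.42523422e-04]), 'contact_force': array([0.0176925 , 0.62772971, 0.43648935]), 'wrist_torque': array([ 0.06409661,  0.0545016 , -0.06001306]), 'opening': 1.0019674253098108}
```

View pics/scene0.png

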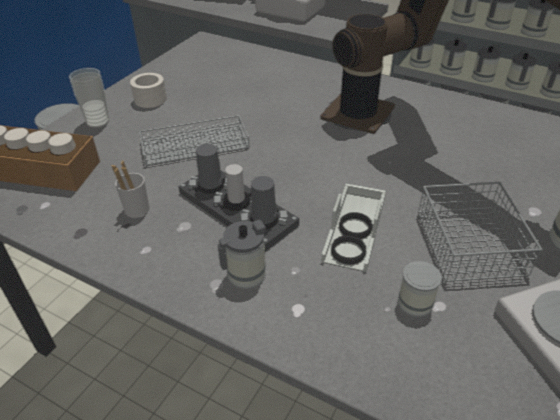

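View pics/top0.png

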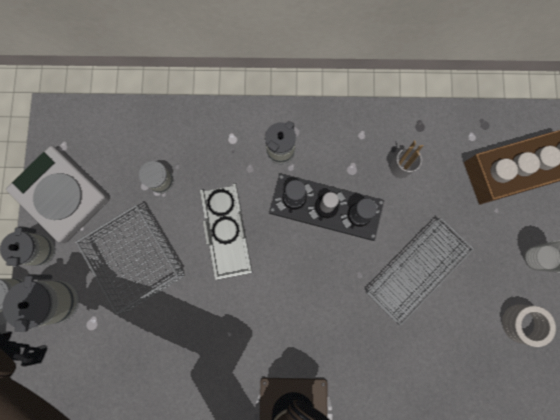

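Run:
```python
from h import *
c=cam('top'); np.savez('top.npz',**c); save(c,'top_a',(180,160,400,290),3.5); save(c,'top_b',(60,170,260,330),3.9)
s=cam('scene'); np.savez('scene.npz',**s); save(s,'sc_a',(110,120,390,300),2.8); 
for n,c in(('top',c),('scene',s)):
    P=cloud(c).reshape(-1,3)
    for zl,zh in((.134,.15),(.124,.1335)):
        m=(P[:,2]>zl)&(P[:,2]<zh)&(P[:,0]>.4)&(P[:,0]<.9)&(abs(P[:,1])<.35)
        Q=P[m]
        from scipy.cluster.hierarchy import fcluster,linkage
        if len(Q)<5: continue
        l=fcluster(linkage(Q[:,:2]),.015,'distance')
        for k in set(l):
            q=Q[l==k]
            if len(q)>15:
                (cx,cy),r=cv2.minEnclosingCircle(q[:,:2].astype(np.float32))
                print(n,zl,len(q),np.round([cx,cy,r],4),np.round(np.median(q,0),4))
```

```text
top 0.134 54 [ 0.7371 -0.3256  0.0217] [ 0.7393 -0.3264  0.142 ]
top 0.134 84 [0.743  0.0671 0.0161] [0.7415 0.0677 0.1412]
top 0.134 36 [0.7724 0.0468 0.0094] [0.7719 0.0474 0.146 ]
top 0.134 318 [0.6182 0.0041 0.028 ] [0.6173 0.0029 0.1416]
top 0.134 330 [ 0.5703 -0.1901  0.028 ] [ 0.5698 -0.1896  0.1415]
top 0.134 16 [ 0.5906 -0.0919  0.0179] [ 0.589  -0.0865  0.1349]
top 0.124 25 [ 0.7355 -0.3248  0.0223] [ 0.7338 -0.3277  0.1292]
top 0.124 565 [0.7764 0.0459 0.0504] [0.778  0.041  0.1272]
top 0.124 17 [0.6044 0.0009 0.0239] [0.5945 0.005  0.1293]
top 0.124 165 [ 0.5942 -0.0933  0.0217] [ 0.5952 -0.0935  0.1304]
top 0.124 22 [ 0.5649 -0.1838  0.0262] [ 0.5513 -0.1704  0.1274]
scene 0.134 74 [ 0.7367 -0.3226  0.0248] [ 0.7405 -0.3179  0.1432]
scene 0.134 72 [0.7738 0.0508 0.0102] [0.7759 0.0515 0.1458]
scene 0.134 116 [0.7452 0.0707 0.0161] [0.7464 0.0723 0.1417]
scene 0.134 331 [0.6182 0.0065 0.0298] [0.6223 0.0089 0.1426]
scene 0.134 271 [ 0.5705 -0.185   0.0307] [ 0.575  -0.1844  0.1427]
scene 0.134 16 [ 0.5965 -0.0912  0.0189] [ 0.5966 -0.0961  0.1345]
scene 0.124 28 [ 0.7447 -0.3109  0.0138] [ 0.7416 -0.3137  0.1289]
scene 0.124 853 [0.7768 0.0486 0.0505] [0.7817 0.0505 0.1278]
scene 0.124 80 [0.6225 0.0077 0.0278] [0.6397 0.0188 0.1291]
scene 0.124 70 [ 0.5748 -0.183   0.0269] [ 0.5903 -0.1704  0.1291]
scene 0.124 151 [ 0.5948 -0.0907  0.0238] [ 0.598  -0.089   0.1313]
```

View pics/top_a.png

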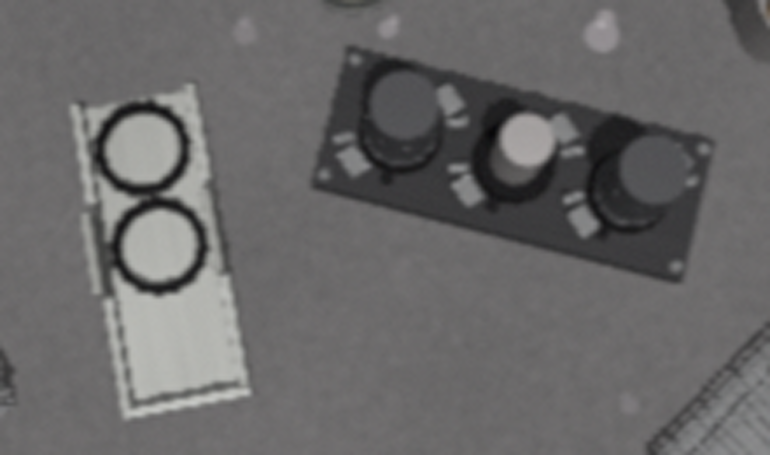

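View pics/top_b.png

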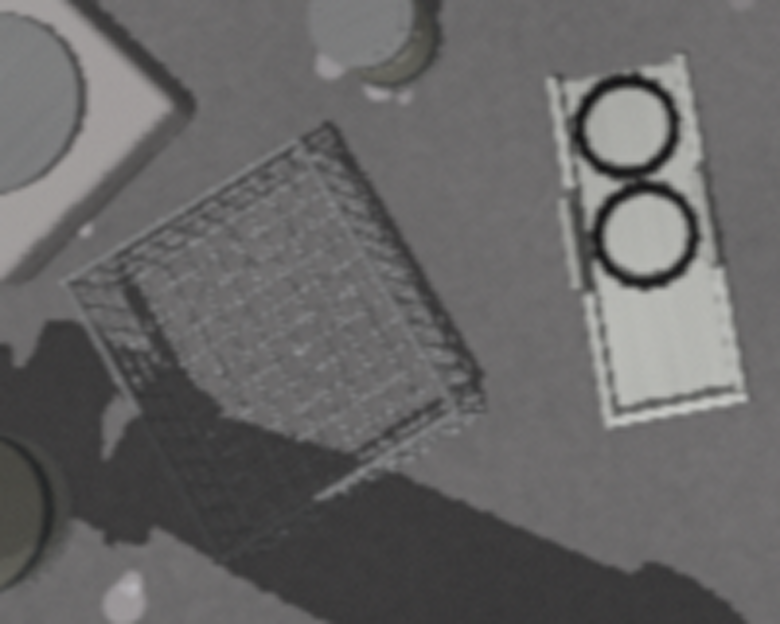

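View pics/sc_a.png

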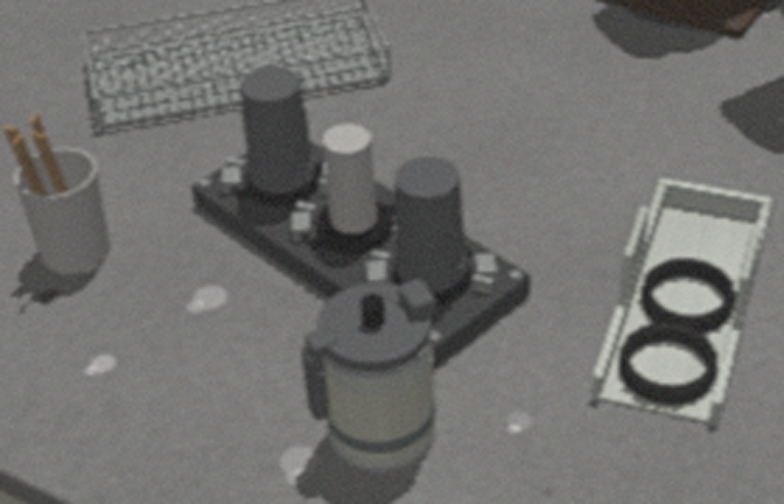

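Run:
```python
from h import *
c=cam('top'); save(c,'lug',(265,165,390,245),6)
```

```text
(no output)
```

View pics/lug.png

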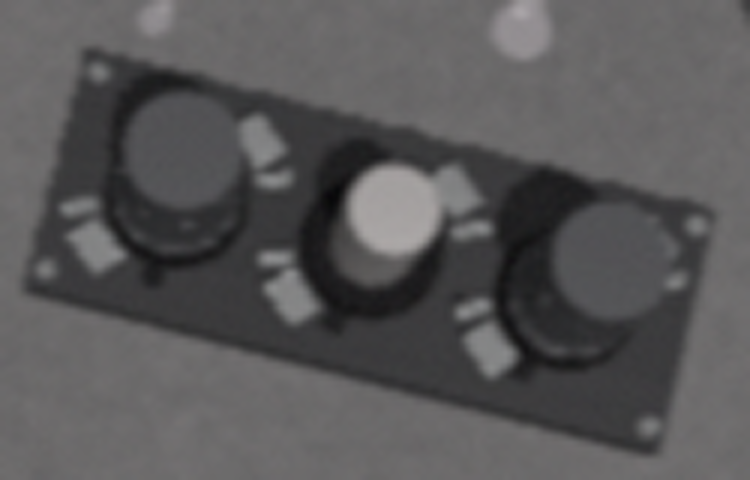

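Run:
```python
from h import *
c=cam('top')
C={'A':(.6185,.0045),'M':(.5945,-.0925),'B':(.5703,-.189)}
for k,p in zip('AMB',[(152,277),(333,325),(522,374)]):
    q=ray(c,265+p[0]/6,165+p[1]/6,.030); d=q[:2]-C[k]; print(k,q,np.hypot(*d),np.degrees(np.arctan2(*(-d[::-1]))))
# rack, basket, tray rim points
for n,(u0,v0,sc,pts) in {'bask':(60,170,3.9,[(68,280),(328,125),(485,385),(225,560)])}.items():
    for p in pts: print(n,ray(c,u0+p[0]/sc,v0+p[1]/sc,.088))
save(c,'rack',(355,205,485,335),4.5)
```

```text
A [0.57625253 0.01276753 0.03      ] 0.04304881814571708 -11.07244681626247
M [ 0.55345427 -0.07697389  0.03      ] 0.04388407237533309 -20.71980585568817
B [ 0.53037425 -0.17002111  0.03      ] 0.04420705718940032 -25.424294864392436
bask [0.47136618 0.61268743 0.088     ]
bask [0.58761502 0.43158069 0.088     ]
bask [0.40068338 0.30720441 0.088     ]
bask [0.27591504 0.48448882 0.088     ]
```

View pics/rack.png

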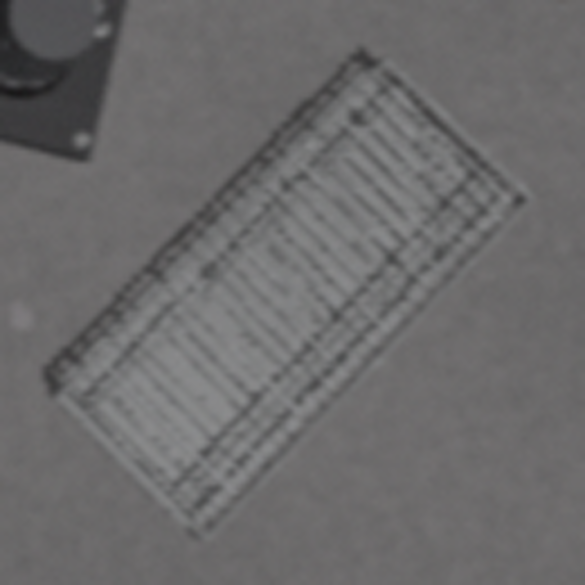

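```bash
cat >> h.py <<'E'
def plan(x,y,z,yaw=None,step=.9):
    s=get_state(); M=R.from_quat(s['tcp_rot']).as_matrix()
    d=M.T@(np.array([x,y,z])-s['eef_pos']); n=max(1,int(np.ceil(abs(d).max()/.04/step)))
    jy=np.degrees(np.arctan2(M[1,1],M[0,1]))
    msg=''
    if yaw is not None:
        t=-(yaw-jy); msg=' turn total/5deg %.2f'%(t/5)
    print('t=%.1f'%s['time'],'rows',n,'per row',np.round(d/.04/n,3),'total',np.round(d/.04,3),'jawyaw %.1f'%jy,msg,'pos',np.round(s['eef_pos'],4),'tilt',np.round(M[:,2],3),'q',np.round(s['qpos'],2))
E
python3 -c "
from h import *
plan(.6185,.0045,.23,71)"
```

```text
t=0.3 rows 17 per row [-0.858 -0.69   0.002] total [-14.584 -11.725   0.029] jawyaw 71.0  turn total/5deg -0.00 pos [0.2198 0.638  0.2308] tilt [-0.    -0.001 -1.   ] q [ 1.09  0.29  1.58 -0.    1.28 -0.15]
```

>>> {"fn": "step_arm", "kwargs": {
  "targets": [
    [[1,-0.73,-0.585,0,0],[1,-0.73,-0.585,0,0],[1,-0.73,-0.585,0,0],[1,-0.73,-0.585,0,0],[1,-0.73,-0.585,0,0],[1,-0.73,-0.585,0,0],[1,-0.73,-0.585,0,0],[1,-0.73,-0.585,0,0],[1,-0.73,-0.585,0,0],[1,-0.73,-0.585,0,0]]
  ],
  "squeeze": 40
}}

```text
time: 1.13
eef_pos: [0.4203, 0.3202, 0.2315]
tcp_rot: [0.165, 0.986, 0.0, 0.0]
contact_force: [0.8, 0.3, -0.5]
opening: 0.995
```

>>> {"fn": "step_arm", "kwargs": {
  "targets": [
    [[1,-0.73,-0.585,0,0],[1,-0.73,-0.585,0,0],[1,-0.73,-0.585,0,0],[1,-0.73,-0.585,0,0],[1,-0.73,-0.585,0,0],[1,-0.73,-0.585,0,0],[1,-0.73,-0.585,0,0],[1,-0.73,-0.585,0,0],[1,-0.73,-0.585,0,0],[1,-0.73,-0.585,0,0]]
  ]
}}

```text
time: 1.97
eef_pos: [0.6202, 0.0037, 0.2314]
tcp_rot: [0.165, 0.986, 0.0, 0.0]
contact_force: [1.1, -0.1, 1.0]
opening: 1.003
```

```bash
python3 -c "
from h import *
plan(.6185,.0045,.095,71)"
```

```text
t=2.0 rows 4 per row [0.012 0.001 0.852] total [0.048 0.004 3.41 ] jawyaw 71.0  turn total/5deg -0.01 pos [0.6202 0.0037 0.2314] tilt [ 0.  0. -1.] q [-0.16  0.17  1.72  0.    1.26 -1.4 ]
```

>>> {"fn": "step_arm", "kwargs": {
  "targets": [
    [[1,0.02,0,0.5,0],[1,0.02,0,0.5,0],[1,0,0,0.5,0],[1,0,0,0.5,0],[1,0,0,0.5,0],[1,0,0,0.5,0],[1,0,0,0.4,0],[1,0,0,0,0]]
  ]
}}

```text
time: 2.63
eef_pos: [0.6151, 0.0064, 0.0909]
tcp_rot: [0.165, 0.986, -0.0, -0.004]
contact_force: [-0.6, -0.2, -0.7]
opening: 1.003
```

>>> {"fn": "step_arm", "kwargs": {
  "targets": [
    [[0.4,0,0,0,0],[0.4,0,0,0,0],[0.4,0,0,0,0],[0.4,0,0,0,0],[0.4,0,0,0,0],[0.4,0,0,0,0]]
  ],
  "squeeze": 40
}}

```text
time: 3.13
eef_pos: [0.6192, 0.0058, 0.097]
tcp_rot: [0.165, 0.986, -0.0, 0.002]
contact_force: [0.4, -0.5, 3.6]
opening: 0.693
```

```bash
python3 -c "
from h import *
plan(.6185,.0045,.095,71)
c=cam('scene');save(c,'s1',(150,100,350,260),3.8)"
```

```text
t=3.1 rows 1 per row [ 0.006 -0.036  0.05 ] total [ 0.006 -0.036  0.05 ] jawyaw 71.0  turn total/5deg -0.00 pos [0.6192 0.0058 0.097 ] tilt [ 0.003 -0.001 -1.   ] q [-0.15  0.3   1.82 -0.    1.02 -1.39]
```

View pics/s1.png

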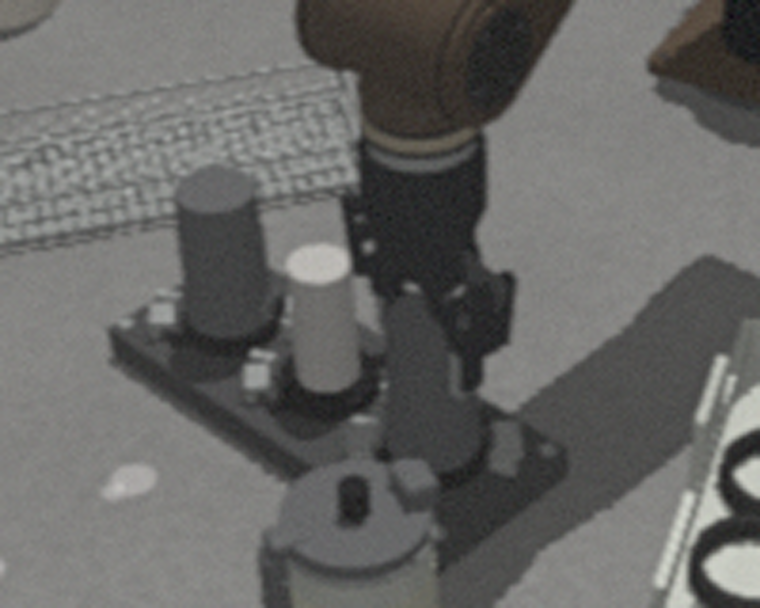

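>>> {"fn": "step_arm", "kwargs": {
  "targets": [
    [[0.4,0,0,0,0.7],[0.4,0,0,0,0.7],[0.4,0,0,0,0.7],[0.4,0,0,0,0.7],[0.4,0,0,0,0.7],[0.4,0,0,0,0.7],[0.4,0,0,0,0.7],[0.4,0,0,0,0.7],[0.4,0,0,0,0.7],[0.4,0,0,0,0.7]]
  ]
}}

```text
time: 4.02
eef_pos: [0.619, 0.0059, 0.097]
tcp_rot: [0.455, 0.891, 0.0, 0.001]
contact_force: [0.4, 0.5, 3.5]
opening: 0.698
```

>>> {"fn": "step_arm", "kwargs": {
  "targets": [
    [[0.4,0,0,0,0.6],[0.4,0,0,0,0.6],[0.4,0,0,0,0.6],[0.4,0,0,0,0.6],[0.4,0,0,0,0],[0.4,0,0,0,0]]
  ]
}}

```text
time: 4.52
eef_pos: [0.619, 0.0057, 0.0969]
tcp_rot: [0.544, 0.839, 0.0, 0.001]
contact_force: [-0.7, -1.2, 6.2]
opening: 0.697
```

```bash
python3 -c "
from h import *
print(get_state()['wrist_torque'])
plan(.6185,.0045,.095,71)
c=cam('scene');save(c,'s2',(150,100,350,260),3.8)
c=cam('top');save(c,'t2',(265,165,390,245),6)"
```

```text
[-0.13322336 -0.0464578  -0.11818064]
t=4.5 rows 1 per row [-0.023 -0.025  0.048] total [-0.023 -0.025  0.048] jawyaw 24.0  turn total/5deg -9.39 pos [0.619  0.0057 0.0969] tilt [ 0.002 -0.    -1.   ] q [-0.15  0.3   1.82 -0.    1.02 -0.57]
```

View pics/t2.png

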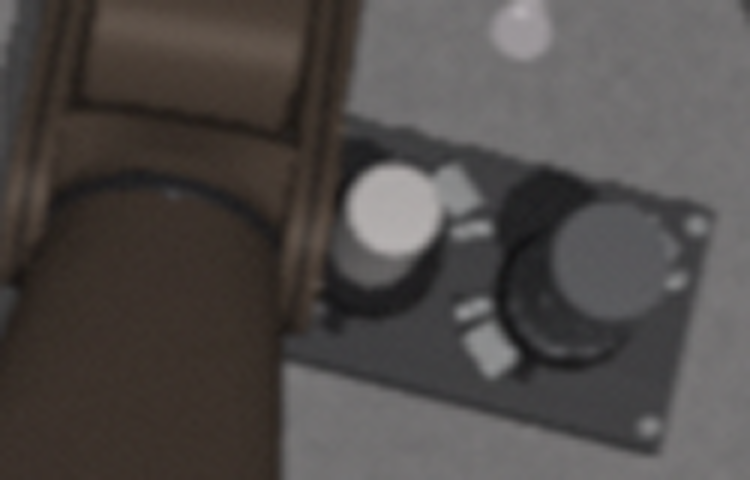

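>>> {"fn": "step_arm", "kwargs": {
  "targets": [
    [[1,0,0,0,0],[1,0,0,0,0],[1,0,0,0,0],[1,0,0,0,0],[1,0,0,-0.4,0],[1,0,0,-0.7,0],[1,0,0,-0.8,0],[1,0,0,-0.6,0],[1,0,0,0,0]]
  ]
}}

```text
time: 5.37
eef_pos: [0.6213, 0.0057, 0.2022]
tcp_rot: [0.545, 0.839, 0.002, 0.005]
contact_force: [1.4, 0.2, -0.1]
opening: 1.002
```

```bash
python3 -c "
from h import *
plan(.5945,-.0922,.195,71)
c=cam('top');save(c,'t3',(265,165,390,245),6)"
```

```text
t=5.4 rows 3 per row [-0.654 -0.536  0.059] total [-1.961 -1.609  0.177] jawyaw 24.0  turn total/5deg -9.40 pos [0.6213 0.0057 0.2022] tilt [ 0.011 -0.002 -1.   ] q [-0.15  0.19  1.75  0.    1.19 -0.57]
```

View pics/t3.png

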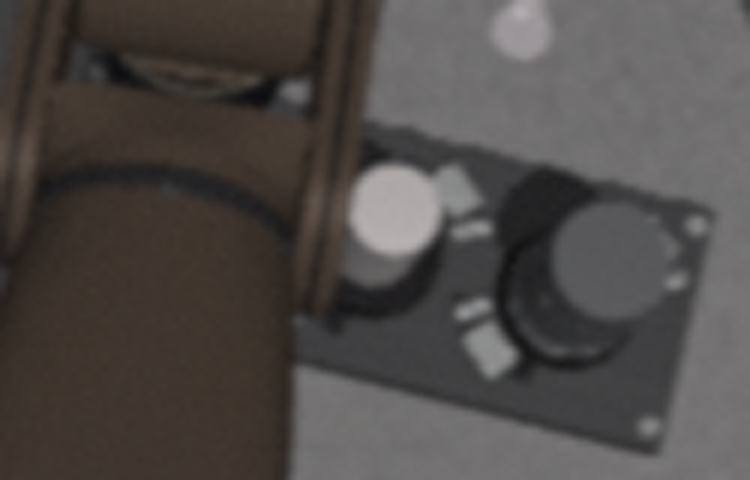

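>>> {"fn": "step_arm", "kwargs": {
  "targets": [
    [[1,-0.65,-0.535,0,0],[1,-0.65,-0.535,0,0],[1,-0.65,-0.535,0,0],[1,0,0,0,-0.94],[1,0,0,0,-0.94],[1,0,0,0,-0.94],[1,0,0,0,-0.94],[1,0,0,0,-0.94]]
  ]
}}

```text
time: 6.08
eef_pos: [0.5899, -0.0912, 0.193]
tcp_rot: [0.361, 0.933, -0.0, -0.002]
contact_force: [-0.5, 0.2, -0.3]
opening: 0.997
```

>>> {"fn": "step_arm", "kwargs": {
  "targets": [
    [[1,0,0,0,-0.94],[1,0,0,0,-0.94],[1,0,0,0,-0.94],[1,0,0,0,-0.94],[1,0,0,0,-0.94],[1,0,0,0,0]]
  ]
}}

```text
time: 6.58
eef_pos: [0.59, -0.091, 0.1931]
tcp_rot: [0.164, 0.986, 0.0, -0.002]
contact_force: [0.4, -0.2, 0.6]
opening: 1.0
```

```bash
python3 -c "
from h import *
plan(.5945,-.0922,.088,71)
c=cam('top');save(c,'t4',(225,145,390,245),4.5)"
```

```text
t=6.6 rows 3 per row [-0.042  0.003  0.876] total [-0.125  0.008  2.628] jawyaw 71.1  turn total/5deg 0.02 pos [ 0.59   -0.091   0.1931] tilt [-0.003  0.001 -1.   ] q [-0.32  0.15  1.81  0.    1.19 -1.56]
```

View pics/t4.png

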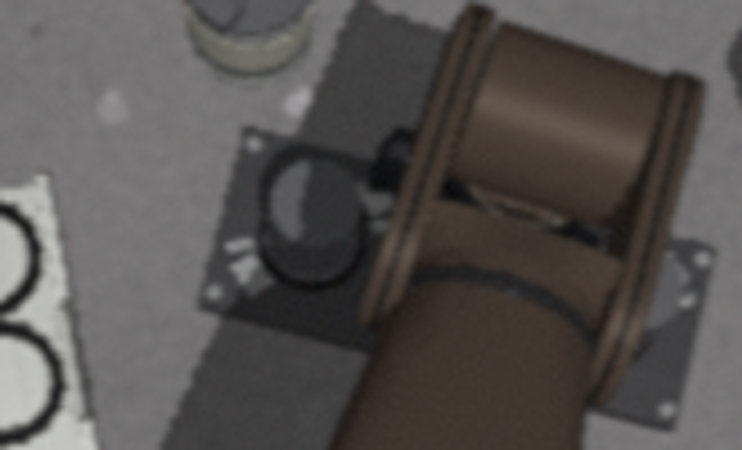

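>>> {"fn": "step_arm", "kwargs": {
  "targets": [
    [[1,-0.1,0,0.3,0],[1,-0.02,0,0.5,0],[1,0,0,0.5,0],[1,0,0,0.5,0],[1,0,0,0.5,0],[1,0,0,0.3,0],[1,0,0,0,0],[1,0,0,0,0]]
  ]
}}

```text
time: 7.3
eef_pos: [0.5951, -0.0927, 0.0901]
tcp_rot: [0.165, 0.986, 0.0, -0.001]
contact_force: [0.6, 0.4, 0.8]
opening: 1.0
```

>>> {"fn": "step_arm", "kwargs": {
  "targets": [
    [[0.3,0,0,0,0],[0.3,0,0,0,0],[0.3,0,0,0,0],[0.3,0,0,0,0],[0.3,0,0,0,0],[0.3,0,0,0,0],[0.3,0,0,0,0]]
  ],
  "squeeze": 40
}}

```text
time: 7.88
eef_pos: [0.5966, -0.0932, 0.093]
tcp_rot: [0.165, 0.986, -0.0, 0.001]
contact_force: [-1.0, -0.2, 5.6]
opening: 0.491
```

>>> {"fn": "step_arm", "kwargs": {
  "targets": [
    [[0.3,0,0,0,0.7],[0.3,0,0,0,0.7],[0.3,0,0,0,0.7],[0.3,0,0,0,0.7],[0.3,0,0,0,0.7],[0.3,0,0,0,0.7],[0.3,0,0,0,0.7],[0.3,0,0,0,0.7],[0.3,0,0,0,0.7],[0.3,0,0,0,0]]
  ]
}}

```text
time: 8.72
eef_pos: [0.5966, -0.0936, 0.093]
tcp_rot: [0.427, 0.904, -0.0, 0.001]
contact_force: [-1.6, -1.1, 5.3]
opening: 0.484
```

```bash
python3 -c "
from h import *
print(get_state()['wrist_torque'])
plan(.5945,-.0922,.088,71)"
```

```text
[-0.22061622  0.19917028 -0.15788892]
t=8.7 rows 1 per row [ 0.061 -0.018  0.125] total [ 0.061 -0.018  0.125] jawyaw 39.4  turn total/5deg -6.32 pos [ 0.5966 -0.0936  0.093 ] tilt [ 0.002 -0.002 -1.   ] q [-0.32  0.28  1.86 -0.    1.   -1.01]
```

>>> {"fn": "step_arm", "kwargs": {
  "targets": [
    [[0.3,0,0,0,0.6],[0.3,0,0,0,0.6],[0.3,0,0,0,0.6],[0.3,0,0,0,0.6],[0.3,0,0,0,0],[0.3,0,0,0,0]]
  ]
}}

```text
time: 9.22
eef_pos: [0.5956, -0.094, 0.093]
tcp_rot: [0.518, 0.856, -0.001, 0.0]
contact_force: [-3.3, -1.4, 8.1]
opening: 0.491
```

```bash
python3 -c "
from h import *
print(get_state()['wrist_torque'])
plan(.5945,-.0922,.088,71)"
```

```text
[-0.32232306  0.77178384  0.33862089]
t=9.2 rows 1 per row [ 0.052 -0.004  0.124] total [ 0.052 -0.004  0.124] jawyaw 27.6  turn total/5deg -8.67 pos [ 0.5956 -0.094   0.093 ] tilt [-0.001 -0.003 -1.   ] q [-0.32  0.28  1.86 -0.    1.01 -0.8 ]
```

>>> {"fn": "step_arm", "kwargs": {
  "targets": [
    [[1,0,0,0,0],[1,0,0,0,0],[1,0,0,0,0],[1,0,0,0,0],[1,0,0,-0.4,0],[1,0,0,-0.7,0],[1,0,0,-0.8,0],[1,0,0,-0.6,0],[1,0,0,0,0]]
  ]
}}

```text
time: 9.97
eef_pos: [0.599, -0.0939, 0.1981]
tcp_rot: [0.519, 0.855, 0.001, 0.006]
contact_force: [0.6, 0.1, 1.1]
opening: 0.996
```

```bash
python3 -c "
from h import *
plan(.5703,-.189,.195,71)"
```

```text
t=10.0 rows 2 per row [-0.889 -0.867  0.039] total [-1.779 -1.734  0.079] jawyaw 27.5  turn total/5deg -8.70 pos [ 0.599  -0.0939  0.1981] tilt [ 0.011 -0.003 -1.   ] q [-0.32  0.16  1.79  0.    1.18 -0.8 ]
```

>>> {"fn": "step_arm", "kwargs": {
  "targets": [
    [[1,-0.57,-0.56,0,0],[1,-0.57,-0.56,0,0],[1,-0.57,-0.56,0,0],[1,0,0,0,-0.87],[1,0,0,0,-0.87],[1,0,0,0,-0.87],[1,0,0,0,-0.87],[1,0,0,0,-0.87]]
  ]
}}

```text
time: 10.63
eef_pos: [0.5671, -0.1845, 0.1901]
tcp_rot: [0.347, 0.938, 0.0, -0.001]
contact_force: [0.2, 0.3, 0.2]
opening: 0.998
```

>>> {"fn": "step_arm", "kwargs": {
  "targets": [
    [[1,0,0,0,-0.87],[1,0,0,0,-0.87],[1,0,0,0,-0.87],[1,0,0,0,-0.87],[1,0,0,0,-0.87],[1,0,0,0,0],[1,0,0,0,0]]
  ]
}}

```text
time: 11.22
eef_pos: [0.5673, -0.1844, 0.1905]
tcp_rot: [0.166, 0.986, 0.0, -0.001]
contact_force: [-0.0, 0.1, 1.2]
opening: 0.996
```

```bash
python3 -c "
from h import *
plan(.5703,-.189,.095,71)
c=cam('top');save(c,'t5',(265,145,390,245),6)"
```

```text
t=11.2 rows 3 per row [-0.037 -0.028  0.796] total [-0.112 -0.084  2.387] jawyaw 70.9  turn total/5deg -0.02 pos [ 0.5673 -0.1844  0.1905] tilt [-0.001  0.001 -1.   ] q [-0.48  0.15  1.81  0.    1.18 -1.72]
```

View pics/t5.png

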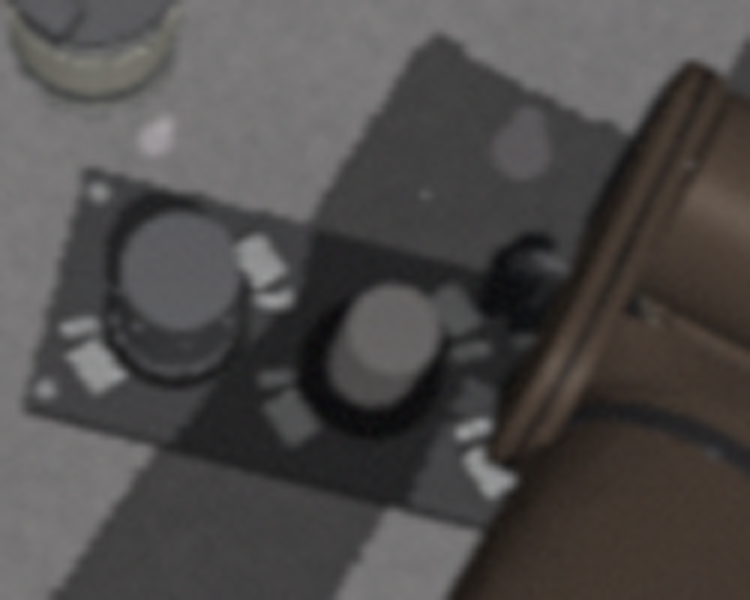

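>>> {"fn": "step_arm", "kwargs": {
  "targets": [
    [[1,-0.11,-0.08,0.2,0],[1,0,0,0.5,0],[1,0,0,0.5,0],[1,0,0,0.5,0],[1,0,0,0.4,0],[1,0,0,0.28,0],[1,0,0,0,0],[1,0,0,0,0]]
  ]
}}

```text
time: 11.93
eef_pos: [0.5705, -0.1891, 0.0954]
tcp_rot: [0.165, 0.986, 0.0, -0.001]
contact_force: [0.5, 0.4, -0.1]
opening: 0.999
```

>>> {"fn": "step_arm", "kwargs": {
  "targets": [
    [[0.4,0,0,0,0],[0.4,0,0,0,0],[0.4,0,0,0,0],[0.4,0,0,0,0],[0.4,0,0,0,0],[0.4,0,0,0,0],[0.4,0,0,0,0]]
  ]
}}

```text
time: 12.52
eef_pos: [0.5718, -0.1897, 0.0978]
tcp_rot: [0.165, 0.986, -0.001, 0.002]
contact_force: [-0.1, -0.4, 6.3]
opening: 0.66
```

>>> {"fn": "step_arm", "kwargs": {
  "targets": [
    [[0.4,0,0,0,0.7],[0.4,0,0,0,0.7],[0.4,0,0,0,0.7],[0.4,0,0,0,0.7],[0.4,0,0,0,0.7],[0.4,0,0,0,0.7],[0.4,0,0,0,0.7],[0.4,0,0,0,0.7],[0.4,0,0,0,0.7],[0.4,0,0,0,0]]
  ]
}}

```text
time: 13.35
eef_pos: [0.5714, -0.1898, 0.0978]
tcp_rot: [0.427, 0.904, -0.0, 0.001]
contact_force: [-1.1, -1.5, 7.7]
opening: 0.66
```

```bash
python3 -c "
from h import *
print(get_state()['wrist_torque'])
plan(.5703,-.189,.095,71)"
```

```text
[-0.17671626  0.23583156 -0.0874826 ]
t=13.3 rows 1 per row [ 0.033 -0.009  0.069] total [ 0.033 -0.009  0.069] jawyaw 39.4  turn total/5deg -6.32 pos [ 0.5714 -0.1898  0.0978] tilt [ 0.002 -0.002 -1.   ] q [-0.49  0.27  1.86 -0.    1.01 -1.18]
```

>>> {"fn": "step_arm", "kwargs": {
  "targets": [
    [[0.4,0,0,0,0.6],[0.4,0,0,0,0.6],[0.4,0,0,0,0.5],[0.4,0,0,0,0.5],[0.4,0,0,0,0],[0.4,0,0,0,0]]
  ]
}}

```text
time: 13.85
eef_pos: [0.5713, -0.1898, 0.0977]
tcp_rot: [0.512, 0.859, -0.0, 0.001]
contact_force: [-1.4, -1.0, 6.8]
opening: 0.66
```

```bash
python3 -c "
from h import *
print(get_state()['wrist_torque'])
plan(.5703,-.189,.095,71)
c=cam('scene');save(c,'s6',(150,100,350,260),3.8)"
```

```text
[-0.16064122  0.23806753 -0.11617851]
t=13.8 rows 1 per row [ 0.029 -0.011  0.068] total [ 0.029 -0.011  0.068] jawyaw 28.5  turn total/5deg -8.51 pos [ 0.5713 -0.1898  0.0977] tilt [ 0.001 -0.002 -1.   ] q [-0.49  0.27  1.86 -0.    1.01 -0.99]
```

View pics/s6.png

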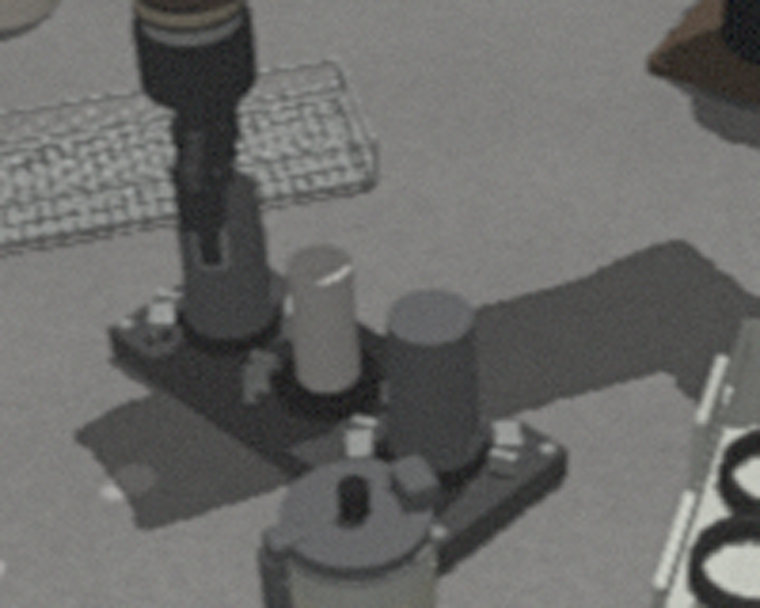

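>>> {"fn": "step_arm", "kwargs": {
  "targets": [
    [[0.4,0,0,0,0.4],[0.4,0,0,0,0.3],[0.4,0,0,0,0],[0.4,0,0,0,0]]
  ],
  "squeeze": 45
}}

```text
time: 14.23
eef_pos: [0.5712, -0.1898, 0.0977]
tcp_rot: [0.537, 0.843, -0.0, 0.001]
contact_force: [-0.8, -0.5, 6.0]
opening: 0.661
```

```bash
python3 -c "
from h import *
print(get_state()['wrist_torque'])
c=dict(np.load('top.npz'))
P=[ray(c,355+a/4.5,205+b/4.5,.04) for a,b in[(50,385),(363,50),(525,200),(200,535)]]
P=np.array(P);print(P.round(4))
for i in range(4): print(np.linalg.norm(P[i]-P[(i+1)%4]))
m=P.mean(0);print(m); l=(P[1]+P[2]-P[0]-P[3])/2;l/=np.linalg.norm(l);print(l)
for k in(-.095,0,.095):print(m+l*k)
print(proj(c,m))
Q=cloud(c); M=(Q[...,2]>.025)&(Q[...,2]<.045)&(Q[...,1]<-.2)&(Q[...,0]<.55)&(Q[...,0]>.2)&(Q[...,1]>-.5)
q=Q[M][:,:2].astype(np.float32);print(len(q),cv2.minAreaRect(q))
M=(Q[...,2]>.07)&(Q[...,2]<.1)&(Q[...,1]>.25)&(Q[...,1]<.65)&(Q[...,0]<.63)&(Q[...,0]>.25)
q=Q[M][:,:2].astype(np.float32);print(len(q),cv2.minAreaRect(q))
"
```

```text
[-0.11376679  0.318698   -0.05671064]
[[ 0.3473 -0.2066  0.04  ]
 [ 0.5658 -0.4143  0.04  ]
 [ 0.4694 -0.5144  0.04  ]
 [ 0.2558 -0.2993  0.04  ]]
0.3015275352464924
0.13897897868567802
0.3031871582311286
0.1301797975937931
[ 0.40959805 -0.35866724  0.04      ]
[ 0.71472732 -0.69940322  0.        ]
[ 0.34169895 -0.29222394  0.04      ]
[ 0.40959805 -0.35866724  0.04      ]
[ 0.47749714 -0.42511055  0.04      ]
[418.56025548 269.42602459]
1550 ((0.45793431997299194, -0.31367188692092896), (0.2748505473136902, 0.31087401509284973), 45.25750732421875)
848 ((0.4285168945789337, 0.472761332988739), (0.23895347118377686, 0.47431856393814087), 33.1331901550293)
```

>>> {"fn": "step_arm", "kwargs": {
  "targets": [
    [[0.4,0,0,-0.1,0],[0.4,0,0,-0.15,0],[0.4,0,0,-0.15,0],[0.4,0,0,-0.15,0],[0.4,0,0,-0.15,0],[0.4,0,0,-0.15,0]]
  ]
}}

```text
time: 14.73
eef_pos: [0.5699, -0.1884, 0.1297]
tcp_rot: [0.537, 0.843, 0.0, -0.002]
contact_force: [0.5, 0.3, -7.9]
opening: 0.658
```

```bash
python3 -c "
from h import *
plan(.5703,-.189,.2,71)
c=cam('scene');save(c,'s7',(150,100,350,260),3.8)"
```

```text
t=14.7 rows 2 per row [-0.007  0.    -0.879] total [-1.400e-02  1.000e-03 -1.759e+00] jawyaw 25.0  turn total/5deg -9.20 pos [ 0.5699 -0.1884  0.1297] tilt [-0.002  0.002 -1.   ] q [-0.49  0.23  1.84  0.    1.07 -0.92]
```

View pics/s7.png

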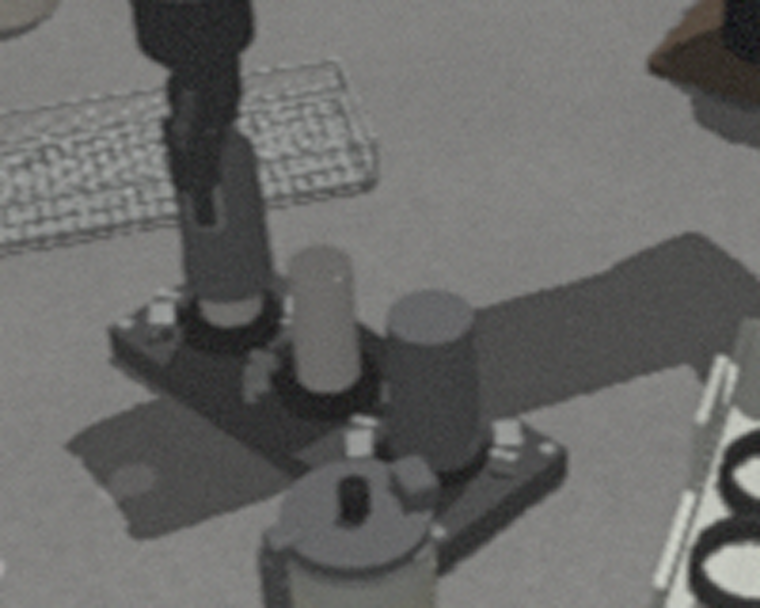

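>>> {"fn": "step_arm", "kwargs": {
  "targets": [
    [[0.4,0,0,-0.18,0],[0.4,0,0,-0.2,0],[0.4,0,0,-0.2,0],[0.4,0,0,-0.2,0],[0.4,0,0,-0.2,0],[0.4,0,0,-0.2,0],[0.4,0,0,-0.2,0],[0.4,0,0,-0.2,0],[0.4,0,0,-0.2,0],[0.4,0,0,-0.2,0]]
  ]
}}

```text
time: 15.62
eef_pos: [0.5708, -0.1891, 0.2104]
tcp_rot: [0.537, 0.843, -0.0, 0.0]
contact_force: [0.5, 0.9, -0.6]
opening: 0.659
```

>>> {"fn": "step_arm", "kwargs": {
  "targets": [
    [[0.4,0,0,-0.2,0],[0.4,0,0,-0.2,0],[0.4,0,0,-0.1,0],[0.4,0,0,0,0]]
  ]
}}

```text
time: 15.95
eef_pos: [0.5713, -0.1894, 0.2309]
tcp_rot: [0.537, 0.843, 0.0, 0.001]
contact_force: [-0.1, -1.1, -0.3]
opening: 0.656
```

```bash
python3 -c "
from h import *
plan(.477,-.425,.225,46)
c=cam('scene');save(c,'s8',(130,80,350,260),3.5)"
```

```text
t=15.9 rows 6 per row [-0.724 -0.771  0.025] total [-4.343 -4.626  0.149] jawyaw 25.0  turn total/5deg -4.20 pos [ 0.5713 -0.1894  0.2309] tilt [ 0.002 -0.001 -1.   ] q [-0.49  0.13  1.76  0.    1.25 -0.92]
```

View pics/s8.png

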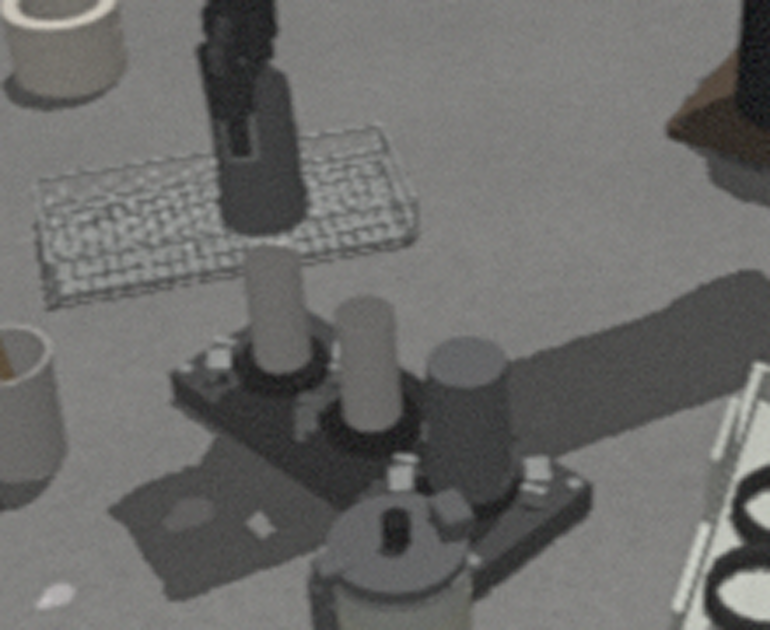

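Cup off, pot still seated. I'll move it to the rack's far spot, turning after the shift.

>>> {"fn": "step_arm", "kwargs": {
  "targets": [
    [[0.4,-0.3,-0.3,0,0],[0.4,-0.6,-0.65,0,0],[0.4,-0.6,-0.65,0,0],[0.4,-0.6,-0.65,0,0],[0.4,-0.6,-0.65,0,0],[0.4,-0.6,-0.65,0,0],[0.4,-0.6,-0.65,0,0],[0.4,-0.44,-0.43,0,0],[0.4,0,0,0,0]]
  ]
}}

```text
time: 16.75
eef_pos: [0.4737, -0.4289, 0.2283]
tcp_rot: [0.539, 0.842, -0.001, -0.0]
contact_force: [0.7, 0.1, -1.8]
opening: 0.66
```

>>> {"fn": "step_arm", "kwargs": {
  "targets": [
    [[0.4,0,0,0,-0.84],[0.4,0,0,0,-0.84],[0.4,0,0,0,-0.84],[0.4,0,0,0,-0.84],[0.4,0,0,0,-0.84],[0.4,0,0,0,0]]
  ]
}}

```text
time: 17.25
eef_pos: [0.4763, -0.4237, 0.2284]
tcp_rot: [0.374, 0.927, 0.001, -0.001]
contact_force: [-0.5, -0.1, -0.7]
opening: 0.655
```

```bash
python3 -c "
from h import *
plan(.477,-.425,.0907,46)
c=cam('scene');save(c,'s9',(110,80,330,260),3.5)"
```

```text
t=17.2 rows 4 per row [-0.01  -0.003  0.861] total [-0.042 -0.012  3.444] jawyaw 46.1  turn total/5deg 0.02 pos [ 0.4763 -0.4237  0.2284] tilt [-0.001  0.002 -1.   ] q [-0.89  0.21  1.68  0.    1.26 -1.69]
```

View pics/s9.png

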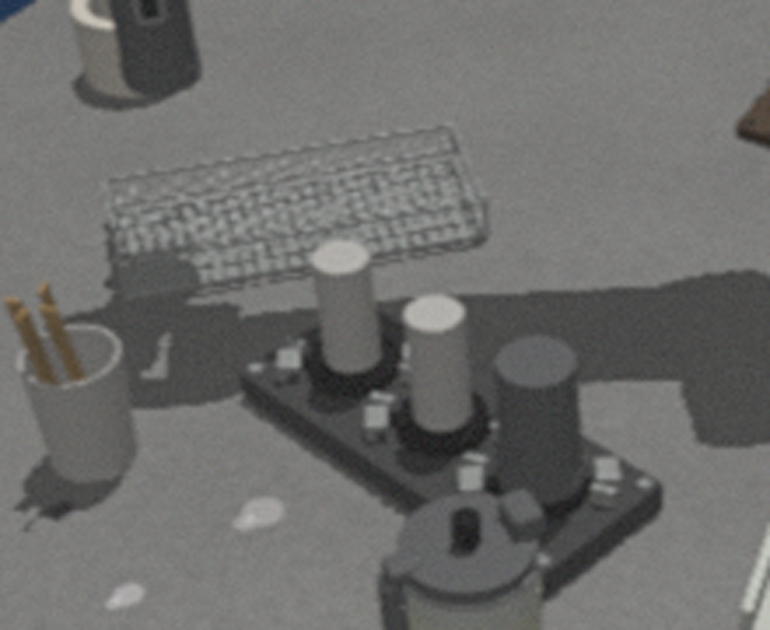

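>>> {"fn": "step_arm", "kwargs": {
  "targets": [
    [[0.4,0,0,0.4,0],[0.4,0,0,0.5,0],[0.4,0,0,0.5,0],[0.4,0,0,0.5,0],[0.4,0,0,0.5,0],[0.4,0,0,0.4,0],[0.4,0,0,0.3,0],[0.4,0,0,0.1,0],[0.4,0,0,0,0]]
  ]
}}

```text
time: 18.05
eef_pos: [0.4758, -0.4238, 0.0999]
tcp_rot: [0.375, 0.927, 0.001, -0.001]
contact_force: [-0.5, 0.4, -0.9]
opening: 0.659
```

```bash
python3 -c "
from h import *
plan(.477,-.425,.0907,46)
c=cam('scene');save(c,'s10',(110,80,330,200),3.6)
c=cam('top');save(c,'t10',(355,205,485,335),4.5)"
```

```text
t=18.1 rows 1 per row [-0.043  0.     0.229] total [-0.043  0.     0.229] jawyaw 46.0  turn total/5deg -0.01 pos [ 0.4758 -0.4238  0.0999] tilt [-0.002  0.002 -1.   ] q [-0.89  0.34  1.77  0.    1.04 -1.69]
```

View pics/s10.png

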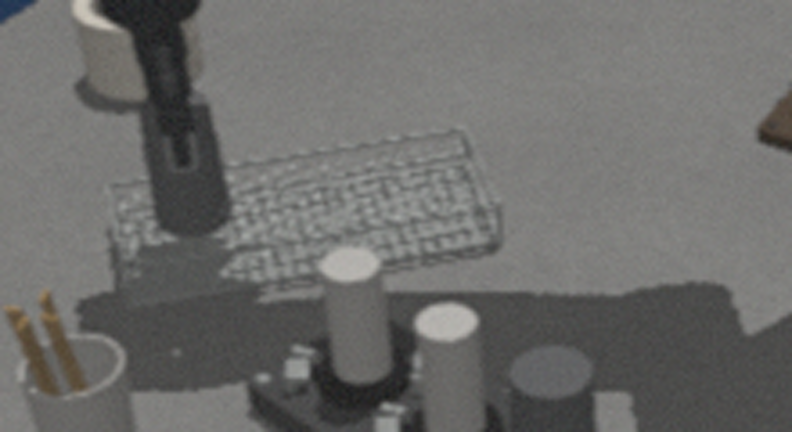

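View pics/t10.png

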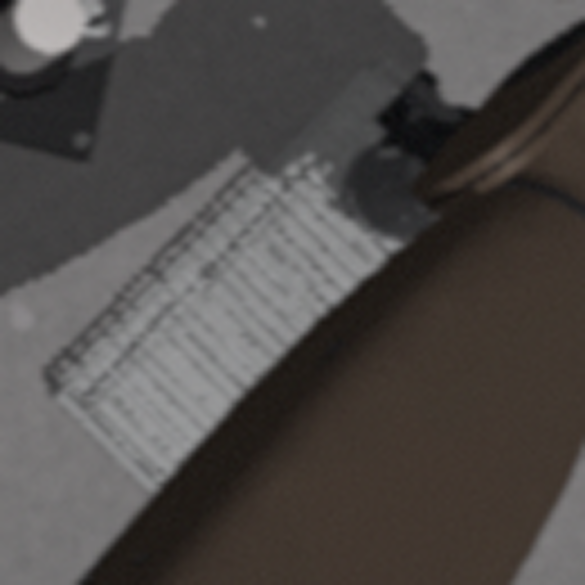

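>>> {"fn": "step_arm", "kwargs": {
  "targets": [
    [[0.4,0,0,0.05,0],[0.4,0,0,0.05,0],[0.4,0,0,0.05,0],[0.4,0,0,0.03,0],[0.4,0,0,0.02,0],[0.4,0,0,0,0]]
  ]
}}

```text
time: 18.65
eef_pos: [0.4761, -0.4246, 0.0931]
tcp_rot: [0.375, 0.927, 0.0, -0.0]
contact_force: [0.1, 0.2, -1.5]
opening: 0.657
```

>>> {"fn": "step_arm", "kwargs": {
  "targets": [
    [[0.4,0,0,0.04,0],[0.4,0,0,0.03,0],[0.4,0,0,0.03,0],[0.4,0,0,0,0]]
  ]
}}

```text
time: 18.98
eef_pos: [0.4765, -0.4251, 0.0909]
tcp_rot: [0.375, 0.927, -0.0, 0.0]
contact_force: [-1.4, 0.8, 5.1]
opening: 0.656
```

Contact force of about 5 N means the cup stands on the wires. Release and rise.

>>> {"fn": "step_arm", "kwargs": {
  "targets": [
    [[1,0,0,0,0],[1,0,0,0,0],[1,0,0,0,0],[1,0,0,0,0],[1,0,0,-0.3,0],[1,0,0,-0.6,0],[1,0,0,-0.8,0],[1,0,0,-0.8,0],[1,0,0,-0.3,0],[1,0,0,0,0]]
  ]
}}

```text
time: 19.82
eef_pos: [0.4779, -0.4267, 0.2072]
tcp_rot: [0.375, 0.927, -0.002, 0.004]
contact_force: [-0.4, -0.3, -0.2]
opening: 0.998
```

```bash
python3 -c "
from h import *
plan(.6185,.0045,.195,46)"
```

```text
t=19.8 rows 12 per row [0.414 0.85  0.02 ] total [ 4.964 10.196  0.245] jawyaw 46.0  turn total/5deg -0.00 pos [ 0.4779 -0.4267  0.2072] tilt [ 0.006 -0.008 -1.   ] q [-0.89  0.23  1.69 -0.    1.21 -1.69]
```

>>> {"fn": "step_arm", "kwargs": {
  "targets": [
    [[1,0.41,0.85,0,0],[1,0.41,0.85,0,0],[1,0.41,0.85,0,0],[1,0.41,0.85,0,0],[1,0.41,0.85,0,0],[1,0.41,0.85,0,0],[1,0.41,0.85,0,0],[1,0.41,0.85,0,0],[1,0.41,0.85,0,0],[1,0.41,0.85,0,0]]
  ]
}}

```text
time: 20.65
eef_pos: [0.5936, -0.064, 0.1989]
tcp_rot: [0.375, 0.927, -0.0, -0.002]
contact_force: [0.8, -0.6, -0.2]
opening: 0.997
```

>>> {"fn": "step_arm", "kwargs": {
  "targets": [
    [[1,0.41,0.85,0,0],[1,0.41,0.85,0,0],[1,0,0,0,0],[1,0,0,0,0]]
  ]
}}

```text
time: 20.98
eef_pos: [0.6172, 0.0076, 0.1989]
tcp_rot: [0.373, 0.928, -0.001, -0.002]
contact_force: [0.3, 0.0, 0.3]
opening: 0.997
```

```bash
python3 -c "
from h import *
plan(.6185,.0045,.096,46)
c=cam('scene');save(c,'s11')
c=cam('top');save(c,'t11')"
```

```text
t=21.0 rows 3 per row [-0.028 -0.009  0.858] total [-0.085 -0.028  2.573] jawyaw 46.2  turn total/5deg 0.04 pos [0.6172 0.0076 0.1989] tilt [-0.004  0.    -1.   ] q [-0.15  0.19  1.75 -0.    1.2  -0.96]
```

View pics/s11.png

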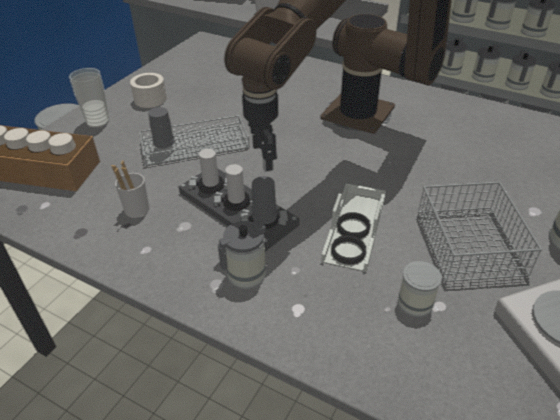

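View pics/t11.png

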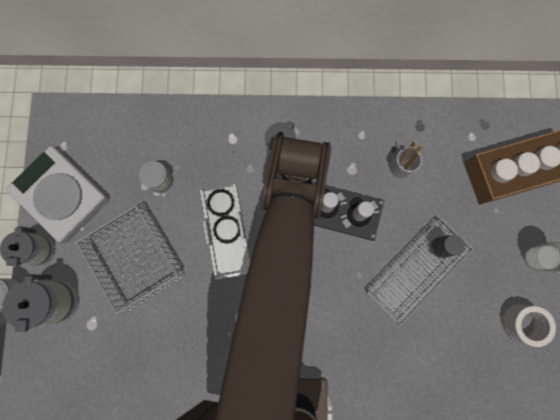

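>>> {"fn": "step_arm", "kwargs": {
  "targets": [
    [[1,-0.08,-0.03,0.2,0],[1,0,0,0.5,0],[1,0,0,0.5,0],[1,0,0,0.5,0],[1,0,0,0.5,0],[1,0,0,0.3,0],[1,0,0,0.05,0],[1,0,0,0,0]]
  ]
}}

```text
time: 21.75
eef_pos: [0.6188, 0.0015, 0.0981]
tcp_rot: [0.375, 0.927, -0.0, -0.001]
contact_force: [0.2, 0.9, -0.2]
opening: 0.998
```

>>> {"fn": "step_arm", "kwargs": {
  "targets": [
    [[0.4,0,0,0,0],[0.4,0,0,0,0],[0.4,0,0,0,0],[0.4,0,0,0,0],[0.4,0,0,0,0],[0.4,0,0,0,0],[0.4,0,0,0,0]]
  ]
}}

```text
time: 22.33
eef_pos: [0.621, 0.0021, 0.1014]
tcp_rot: [0.375, 0.927, 0.0, 0.002]
contact_force: [-0.9, -1.1, 6.0]
opening: 0.657
```

>>> {"fn": "step_arm", "kwargs": {
  "targets": [
    [[0.4,0,0,-0.1,0],[0.4,0,0,-0.15,0],[0.4,0,0,-0.15,0],[0.4,0,0,-0.15,0],[0.4,0,0,-0.15,0],[0.4,0,0,-0.15,0]]
  ]
}}

```text
time: 22.83
eef_pos: [0.6186, 0.0026, 0.133]
tcp_rot: [0.375, 0.927, -0.0, -0.001]
contact_force: [0.3, -1.4, -6.2]
opening: 0.654
```

```bash
python3 -c "
from h import *
plan(.6185,.0045,.225,46)
c=cam('scene');save(c,'s12',(150,100,350,260),3.8)"
```

```text
t=22.8 rows 3 per row [ 0.014  0.009 -0.767] total [ 0.041  0.028 -2.301] jawyaw 46.0  turn total/5deg -0.00 pos [0.6186 0.0026 0.133 ] tilt [-0.003  0.001 -1.   ] q [-0.16  0.26  1.8   0.    1.09 -0.96]
```

View pics/s12.png

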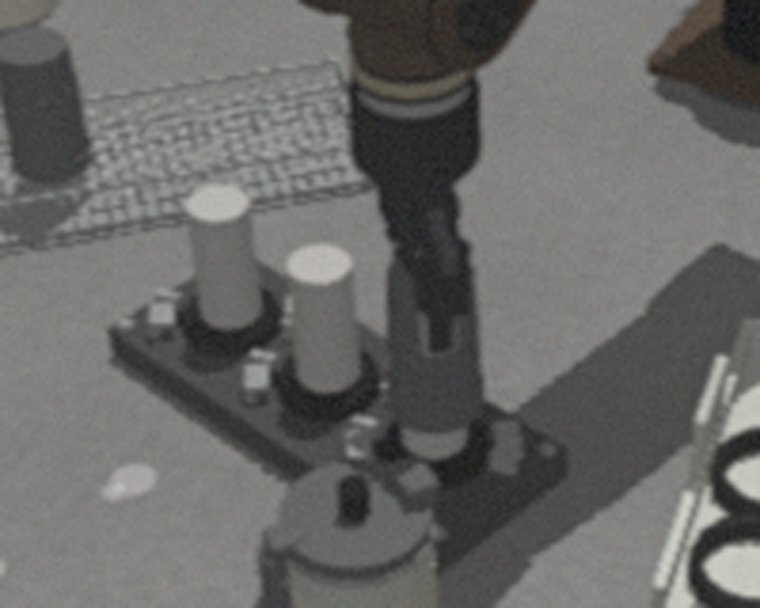

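>>> {"fn": "step_arm", "kwargs": {
  "targets": [
    [[0.4,0,0,-0.18,0],[0.4,0,0,-0.2,0],[0.4,0,0,-0.2,0],[0.4,0,0,-0.2,0],[0.4,0,0,-0.2,0],[0.4,0,0,-0.2,0],[0.4,0,0,-0.2,0],[0.4,0,0,-0.2,0],[0.4,0,0,-0.2,0],[0.4,0,0,-0.2,0]]
  ]
}}

```text
time: 23.72
eef_pos: [0.6196, 0.0024, 0.2135]
tcp_rot: [0.375, 0.927, 0.0, 0.0]
contact_force: [0.6, -0.4, -0.9]
opening: 0.657
```

>>> {"fn": "step_arm", "kwargs": {
  "targets": [
    [[0.4,0,0,-0.2,0],[0.4,0,0,-0.2,0],[0.4,0,0,-0.2,0],[0.4,0,0,-0.1,0],[0.4,0,0,0,0]]
  ]
}}

```text
time: 24.13
eef_pos: [0.6202, 0.0023, 0.2422]
tcp_rot: [0.375, 0.927, 0.0, 0.001]
contact_force: [-0.2, 0.3, -0.8]
opening: 0.657
```

```bash
python3 -c "
from h import *
plan(.4095,-.3585,.235,46)
c=cam('scene');save(c,'s13',(110,60,350,260),3.3)"
```

```text
t=24.1 rows 12 per row [-0.206 -0.846  0.014] total [ -2.478 -10.148   0.17 ] jawyaw 46.0  turn total/5deg -0.00 pos [0.6202 0.0023 0.2422] tilt [ 0.003 -0.    -1.   ] q [-0.16  0.16  1.71  0.    1.27 -0.96]
```

View pics/s13.png

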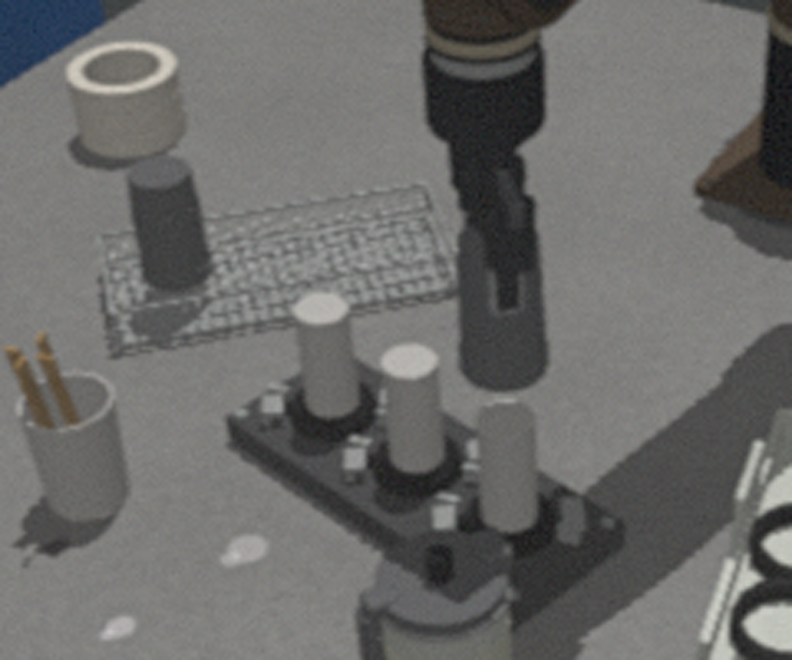

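>>> {"fn": "step_arm", "kwargs": {
  "targets": [
    [[0.4,-0.11,-0.44,0,0],[0.4,-0.2,-0.82,0,0],[0.4,-0.2,-0.82,0,0],[0.4,-0.2,-0.82,0,0],[0.4,-0.2,-0.82,0,0],[0.4,-0.2,-0.82,0,0],[0.4,-0.2,-0.82,0,0],[0.4,-0.2,-0.82,0,0],[0.4,-0.2,-0.82,0,0],[0.4,-0.2,-0.82,0,0]]
  ]
}}

```text
time: 25.02
eef_pos: [0.4559, -0.2766, 0.2399]
tcp_rot: [0.375, 0.927, 0.0, -0.0]
contact_force: [-0.1, -0.5, -1.1]
opening: 0.653
```

>>> {"fn": "step_arm", "kwargs": {
  "targets": [
    [[0.4,-0.2,-0.82,0,0],[0.4,-0.2,-0.82,0,0],[0.4,-0.17,-0.7,0,0],[0.4,0,0,0,0],[0.4,0,0,0,0],[0.4,0,0,0,0]]
  ]
}}

```text
time: 25.52
eef_pos: [0.4085, -0.3583, 0.2399]
tcp_rot: [0.375, 0.927, 0.001, -0.0]
contact_force: [0.5, 0.3, -0.7]
opening: 0.655
```

```bash
python3 -c "
from h import *
plan(.4095,-.3585,.103,46)"
```

```text
t=25.5 rows 4 per row [-0.007  0.003  0.855] total [-0.026  0.012  3.421] jawyaw 46.0  turn total/5deg -0.01 pos [ 0.4085 -0.3583  0.2399] tilt [-0.     0.001 -1.   ] q [-0.91 -0.01  1.89  0.    1.26 -1.71]
```

>>> {"fn": "step_arm", "kwargs": {
  "targets": [
    [[0.4,0,0,0.4,0],[0.4,0,0,0.5,0],[0.4,0,0,0.5,0],[0.4,0,0,0.5,0],[0.4,0,0,0.5,0],[0.4,0,0,0.5,0],[0.4,0,0,0.4,0],[0.4,0,0,0.12,0],[0.4,0,0,0,0]]
  ]
}}

```text
time: 26.27
eef_pos: [0.4084, -0.3567, 0.1019]
tcp_rot: [0.374, 0.927, 0.001, -0.002]
contact_force: [0.7, 0.9, -1.0]
opening: 0.659
```

>>> {"fn": "step_arm", "kwargs": {
  "targets": [
    [[0.4,0,0,0.05,0],[0.4,0,0,0.05,0],[0.4,0,0,0.04,0],[0.4,0,0,0.03,0],[0.4,0,0,0.02,0],[0.4,0,0,0,0]]
  ]
}}

```text
time: 26.77
eef_pos: [0.4086, -0.3589, 0.0963]
tcp_rot: [0.375, 0.927, -0.0, 0.0]
contact_force: [0.7, -0.2, -1.4]
opening: 0.657
```

```bash
python3 -c "
from h import *
plan(.4095,-.3585,.0944,46)
c=cam('scene');save(c,'s14',(110,60,350,260),3.3)"
```

```text
t=26.8 rows 1 per row [-0.009  0.024  0.048] total [-0.009  0.024  0.048] jawyaw 46.0  turn total/5deg -0.00 pos [ 0.4086 -0.3589  0.0963] tilt [ 0. -0. -1.] q [-0.91  0.15  2.   -0.    0.99 -1.71]
```

View pics/s14.png

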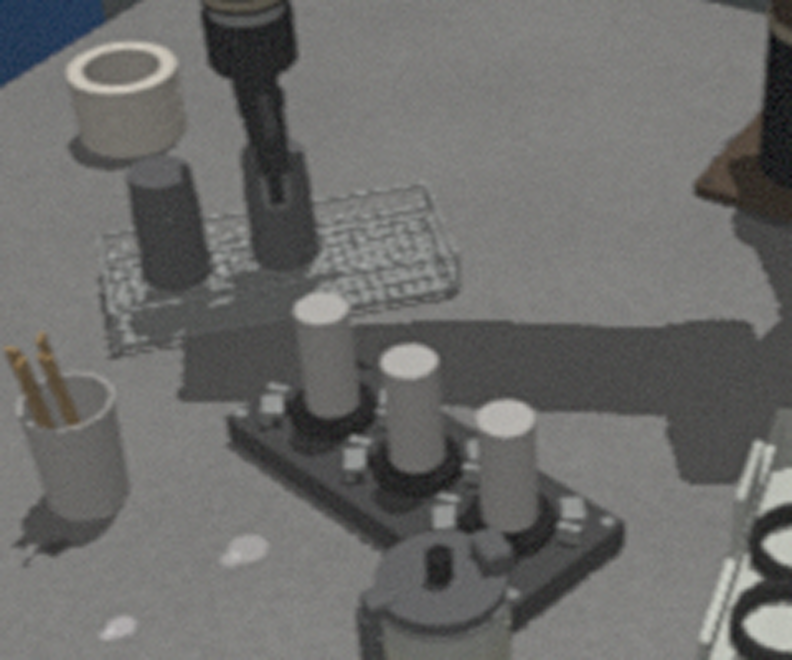

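>>> {"fn": "step_arm", "kwargs": {
  "targets": [
    [[0.4,0,0,0.04,0],[0.4,0,0,0.03,0],[0.4,0,0,0.02,0],[0.4,0,0,0,0]]
  ]
}}

```text
time: 27.15
eef_pos: [0.4091, -0.3595, 0.0945]
tcp_rot: [0.375, 0.927, -0.0, 0.0]
contact_force: [-2.5, 1.4, 8.1]
opening: 0.654
```

Contact (8 N). Release, rise, then look at stand and tray.

>>> {"fn": "step_arm", "kwargs": {
  "targets": [
    [[1,0,0,0,0],[1,0,0,0,0],[1,0,0,0,0],[1,0,0,0,0],[1,0,0,-0.3,0],[1,0,0,-0.6,0],[1,0,0,-0.8,0],[1,0,0,-0.8,0],[1,0,0,-0.3,0],[1,0,0,0,0]]
  ]
}}

```text
time: 27.98
eef_pos: [0.4102, -0.3608, 0.2097]
tcp_rot: [0.375, 0.927, -0.002, 0.004]
contact_force: [-0.1, -1.4, 0.2]
opening: 1.002
```

```bash
python3 -c "
from h import *
c=cam('top');np.savez('top2.npz',**c);save(c,'t15',(265,155,390,245),6);save(c,'t16',(60,170,260,330),3.9)
s=cam('scene');np.savez('sc2.npz',**s);save(s,'s15',(300,150,560,320),3)"
```

```text
(no output)
```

View pics/t15.png

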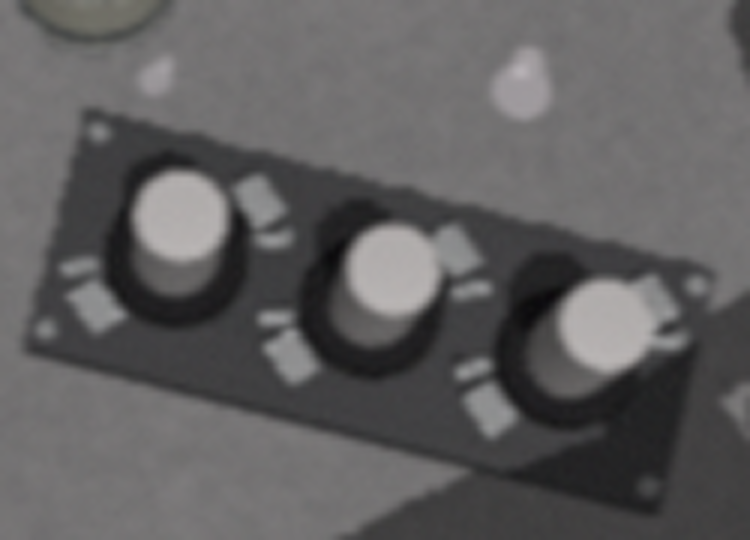

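View pics/t16.png

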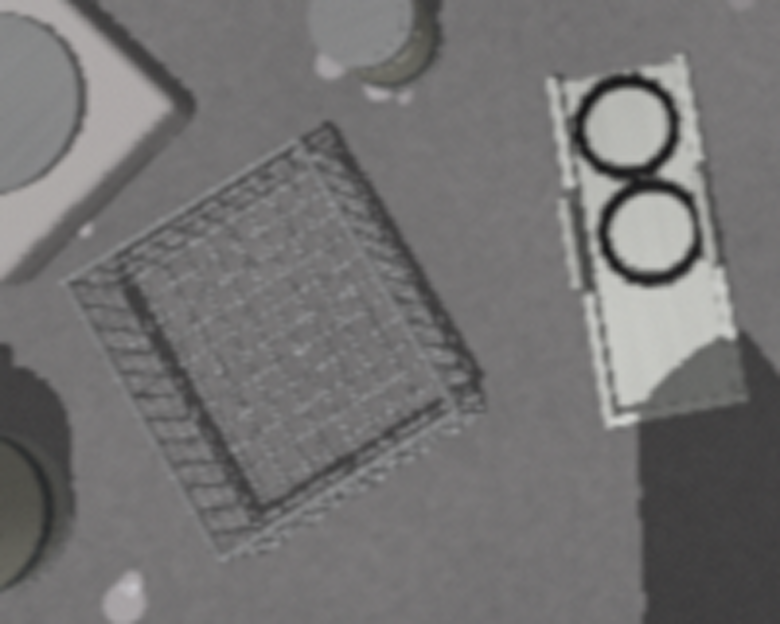

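View pics/s15.png

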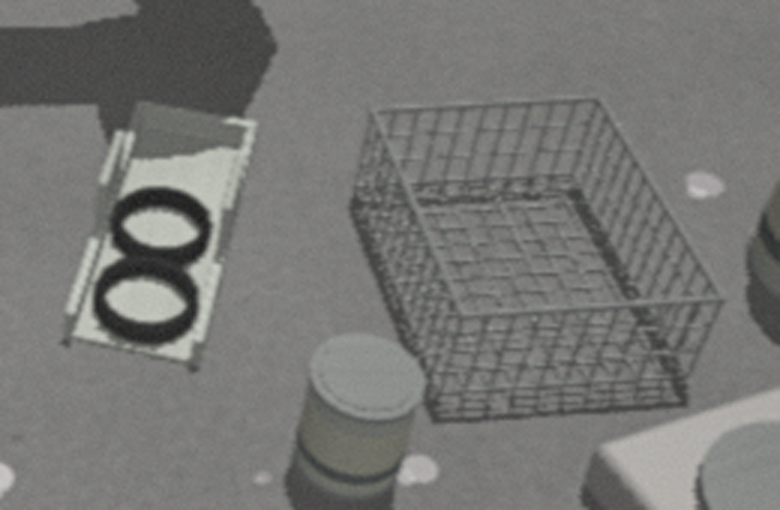

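```bash
python3 -c "
from h import *
c=dict(np.load('top2.npz'));s=dict(np.load('sc2.npz'))
def box(P):
    P=np.array(P);print(P[:,:2].round(3).tolist(),'c',P.mean(0).round(3),'sides',[round(np.linalg.norm(P[i]-P[(i+1)%4]),3) for i in range(4)])
box([ray(c,60+a/3.9,170+b/3.9,.088) for a,b in[(68,280),(303,143),(455,403),(222,558)]])
box([ray(s,300+a/3,150+b/3,.088) for a,b in[(720,298),(462,312),(373,110),(597,98)]])
# tray: corners at rim .028, back ones; spout corners at floor
print('tray top rim')
for a,b in[(550,78),(685,58),(745,400),(607,425)]: print(ray(c,60+a/3.9,170+b/3.9,.028))
print('tray scene')
for a,b in[(68,342),(195,365),(255,122),(137,103)]: print(ray(s,300+a/3,150+b/3,.0))
print('tabs top (top edge .076)')
for a,b in[(563,200),(578,288),(703,165),(722,265)]: print(ray(c,60+a/3.9,170+b/3.9,.076))
for n,q in(('t',c),('s',s)):
    Q=cloud(q); m=(Q[...,2]>.05)&(Q[...,2]<.085)&(Q[...,0]>.4)&(Q[...,0]<.7)&(Q[...,1]>.1)&(Q[...,1]<.3)
    print(n,m.sum()); 
    for p in Q[m][::4]: print(p.round(3),end=' ')
"
```

```text
[[0.471, 0.613], [0.574, 0.449], [0.388, 0.328], [0.277, 0.487]] c [0.428 0.469 0.088] sides [np.float64(0.193), np.float64(0.222), np.float64(0.193), np.float64(0.231)]
[[0.473, 0.619], [0.576, 0.458], [0.383, 0.332], [0.279, 0.492]] c [0.428 0.475 0.088] sides [np.float64(0.19), np.float64(0.23), np.float64(0.191), np.float64(0.232)]
tray top rim
[0.63738551 0.28224022 0.028     ]
[0.6545525  0.17841139 0.028     ]
[0.39351827 0.12551532 0.028     ]
[0.37347501 0.22823064 0.028     ]
tray scene
[6.62398638e-01 1.89958642e-01 1.11022302e-16]
[0.63745436 0.2862463  0.        ]
[3.39405415e-01 2.23430441e-01 1.11022302e-16]
[0.36502706 0.11790349 0.        ]
tabs top (top edge .076)
[0.53624141 0.25923508 0.076     ]
[0.47184219 0.24561509 0.076     ]
[0.5636398  0.15721447 0.076     ]
[0.49011757 0.14124599 0.076     ]
t 174
[0.559 0.167 0.071] [0.556 0.16  0.077] [0.55  0.166 0.078] [0.547 0.166 0.074] [0.545 0.163 0.072] [0.542 0.158 0.07 ] [0.539 0.164 0.07 ] [0.534 0.26  0.076] [0.535 0.157 0.079] [0.532 0.257 0.074] [0.533 0.157 0.074] [0.529 0.258 0.074] [0.53  0.157 0.072] [0.
[... 1022 characters left out ...]
 [0.474 0.256 0.062] [0.542 0.167 0.075] [0.496 0.255 0.076] [0.549 0.167 0.077] [0.505 0.258 0.081] [0.556 0.168 0.08 ] [0.503 0.255 0.075] [0.556 0.163 0.075] [0.539 0.167 0.063] [0.508 0.262 0.079] [0.559 0.17  0.077] [0.513 0.256 0.077] [0.483 0.258 0.054] [0.556 0.171 0.071] [0.517 0.262 0.079] [0.559 0.17  0.07 ] [0.515 0.262 0.075] [0.548 0.168 0.057] [0.504 0.262 0.063] [0.552 0.17  0.058] [0.523 0.265 0.076] [0.558 0.17  0.059] [0.532 0.265 0.08 ] [0.555 0.169 0.053] [0.524 0.266 0.07 ] [0.534 0.262 0.074] [0.56  0.167 0.05 ] [0.535 0.267 0.074] [0.538 0.264 0.072] [0.535 0.263 0.066] [0.538 0.265 0.066] [0.538 0.265 0.063] [0.537 0.265 0.058] [0.54  0.269 0.059] [0.541 0.265 0.052]
```

```bash
python3 -c "
from h import *
plan(.517,.2605,.2,102.2,.95)"
```

```text
t=28.1 rows 14 per row [0.629 0.93  0.008] total [ 8.799 13.018  0.106] jawyaw 46.0  turn total/5deg -11.24 pos [ 0.4084 -0.3585  0.2042] tilt [-0.  0. -1.] q [-0.91  0.02  1.93 -0.    1.19 -1.71]
```

>>> {"fn": "step_arm", "kwargs": {
  "targets": [
    [[1,0.52,0.765,0,0],[1,0.52,0.765,0,0],[1,0.52,0.765,0,0],[1,0.52,0.765,0,0],[1,0.52,0.765,0,0],[1,0.52,0.765,0,0],[1,0.52,0.765,0,0],[1,0.52,0.765,0,0],[1,0.52,0.765,0,0],[1,0.52,0.765,0,0]]
  ]
}}

```text
time: 28.92
eef_pos: [0.4699, 0.0079, 0.2016]
tcp_rot: [0.375, 0.927, -0.0, -0.003]
contact_force: [1.6, 0.1, 0.1]
opening: 1.001
```

>>> {"fn": "step_arm", "kwargs": {
  "targets": [
    [[1,0.52,0.765,0,0],[1,0.52,0.765,0,0],[1,0.52,0.765,0,0],[1,0.52,0.765,0,0],[1,0.52,0.765,0,0],[1,0.52,0.765,0,0],[1,0.52,0.765,0,0],[0.5,0,0,0,-0.95],[0.5,0,0,0,-0.95],[0.5,0,0,0,-0.95]]
  ]
}}

```text
time: 29.75
eef_pos: [0.5139, 0.2615, 0.2007]
tcp_rot: [0.254, 0.967, -0.002, -0.003]
contact_force: [-0.8, 1.1, -0.2]
opening: 0.606
```

>>> {"fn": "step_arm", "kwargs": {
  "targets": [
    [[0.5,0,0,0,-0.95],[0.5,0,0,0,-0.95],[0.5,0,0,0,-0.95],[0.5,0,0,0,-0.95],[0.5,0,0,0,-0.95],[0.5,0,0,0,-0.95],[0.5,0,0,0,-0.95],[0.5,0,0,0,-0.95],[0.5,0,0,0,-0.8],[0.5,0,0,0,0]]
  ]
}}

```text
time: 30.58
eef_pos: [0.5141, 0.2605, 0.2012]
tcp_rot: [-0.107, 0.994, -0.001, -0.003]
contact_force: [-0.5, 0.5, 0.4]
opening: 0.503
```

```bash
python3 -c "
from h import *
plan(.517,.2605,.2,102.2,.95)
print(get_state()['opening'])
s=cam('scene');save(s,'s16',(200,100,460,290),3)
c=cam('top');save(c,'t17',(60,170,260,330),3.9)"
```

```text
t=30.6 rows 1 per row [-0.071 -0.015  0.029] total [-0.071 -0.015  0.029] jawyaw 102.3  turn total/5deg 0.02 pos [0.5141 0.2605 0.2012] tilt [-0.005 -0.002 -1.   ] q [ 0.29  0.1   1.85 -0.    1.2  -1.49]
0.502703271054832
```

View pics/s16.png

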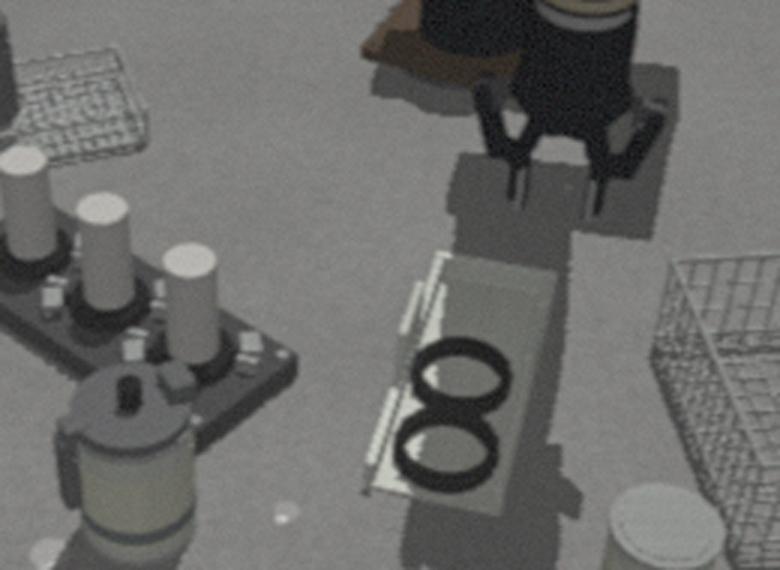

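View pics/t17.png

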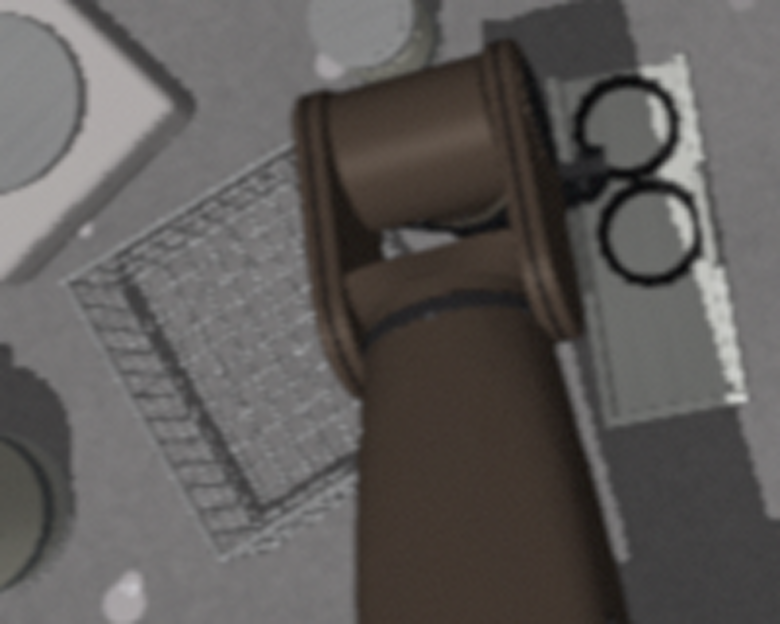

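>>> {"fn": "step_arm", "kwargs": {
  "targets": [
    [[0.5,-0.07,0,0.5,0],[0.5,0,0,0.6,0],[0.5,0,0,0.6,0],[0.5,0,0,0.6,0],[0.5,0,0,0.5,0],[0.5,0,0,0.4,0],[0.5,0,0,0.3,0],[0.5,0,0,0.2,0],[0.5,0,0,0.1,0],[0.5,0,0,0,0]]
  ]
}}

```text
time: 31.52
eef_pos: [0.518, 0.2615, 0.0517]
tcp_rot: [-0.106, 0.994, -0.0, -0.001]
contact_force: [-0.4, 0.1, -0.0]
opening: 0.499
```

```bash
python3 -c "
from h import *
plan(.517,.2605,.039,102.2,.95)
s=cam('scene');save(s,'s17',(300,130,400,290),4)"
```

```text
t=31.5 rows 1 per row [ 0.029 -0.019  0.318] total [ 0.029 -0.019  0.318] jawyaw 102.2  turn total/5deg 0.00 pos [0.518  0.2615 0.0517] tilt [-0.001 -0.    -1.   ] q [ 0.29  0.29  1.93  0.    0.92 -1.49]
```

View pics/s17.png

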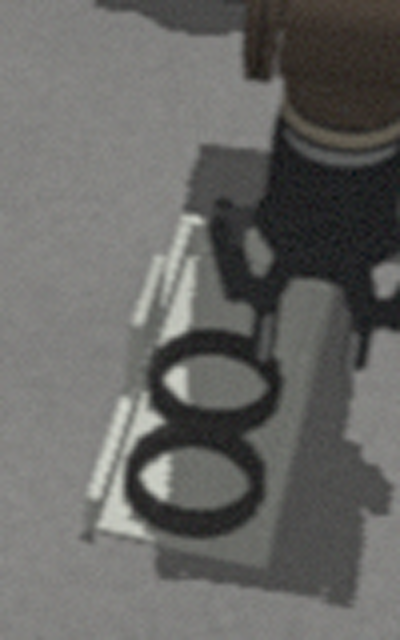

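>>> {"fn": "step_arm", "kwargs": {
  "targets": [
    [[0.5,0.02,-0.02,0.15,0],[0.5,0,0,0.1,0],[0.5,0,0,0,0],[0,0,0,0,0],[0,0,0,0,0],[0,0,0,0,0],[0,0,0,0,0],[0,0,0,0,0],[0,0,0,0,0],[0,0,0,0,0]]
  ],
  "squeeze": 70
}}

```text
time: 32.4
eef_pos: [0.5181, 0.2606, 0.043]
tcp_rot: [-0.107, 0.994, -0.0, 0.0]
contact_force: [-0.2, -2.5, 2.7]
opening: 0.081
```

>>> {"fn": "step_arm", "kwargs": {
  "targets": [
    [[0,0,0,0,0],[0,0,0,0,0],[0,0,0,-0.05,0],[0,0,0,-0.1,0],[0,0,0,-0.15,0],[0,0,0,-0.15,0],[0,0,0,-0.1,0],[0,0,0,0,0]]
  ]
}}

```text
time: 33.07
eef_pos: [0.5186, 0.261, 0.0659]
tcp_rot: [-0.107, 0.994, 0.0, 0.001]
contact_force: [-0.8, -0.3, -3.8]
opening: 0.077
```

```bash
python3 -c "
from h import *
plan(.517,.2605,.039,102.2,.95)
s=cam('scene');save(s,'s18',(280,110,440,290),4)"
```

```text
t=33.1 rows 1 per row [ 0.043 -0.005  0.671] total [ 0.043 -0.005  0.671] jawyaw 102.2  turn total/5deg 0.01 pos [0.5186 0.261  0.0659] tilt [ 0.002  0.001 -1.   ] q [ 0.29  0.27  1.92  0.    0.94 -1.49]
```

View pics/s18.png

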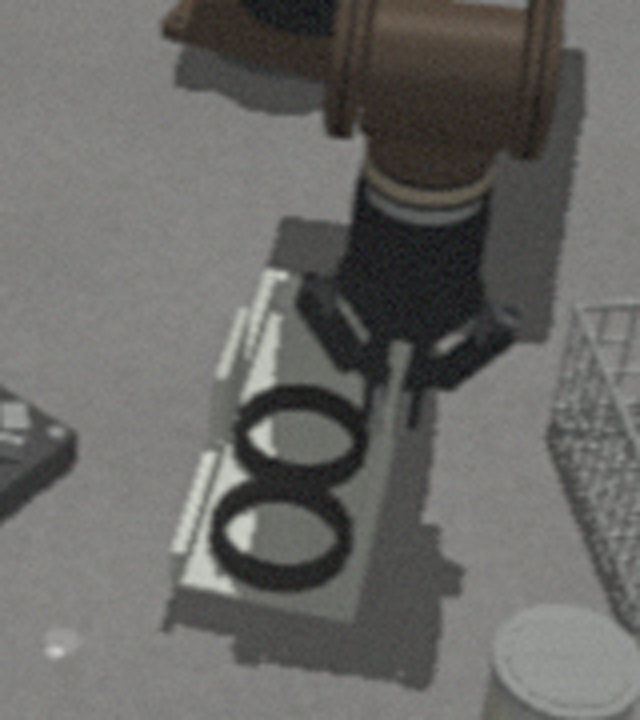

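>>> {"fn": "step_arm", "kwargs": {
  "targets": [
    [[0,0,0,-0.2,0],[0,0,0,-0.3,0],[0,0,0,-0.4,0],[0,0,0,-0.5,0],[0,0,0,-0.5,0],[0,0,0,-0.5,0],[0,0,0,-0.4,0],[0,0,0,-0.2,0],[0,0,0,-0.1,0],[0,0,0,0,0]]
  ]
}}

```text
time: 33.95
eef_pos: [0.5182, 0.2608, 0.1898]
tcp_rot: [-0.107, 0.994, 0.0, 0.001]
contact_force: [0.0, 0.0, -3.2]
opening: 0.074
```

```bash
python3 -c "
from h import *
plan(.346,.479,.19,123)
s=cam('scene');save(s,'s19',(260,90,560,300),2.6)"
```

```text
t=34.0 rows 7 per row [ 0.436  0.892 -0.002] total [ 3.05   6.243 -0.011] jawyaw 102.2  turn total/5deg -4.15 pos [0.5182 0.2608 0.1898] tilt [ 0.002  0.001 -1.   ] q [ 0.29  0.12  1.85  0.    1.17 -1.49]
```

View pics/s19.png

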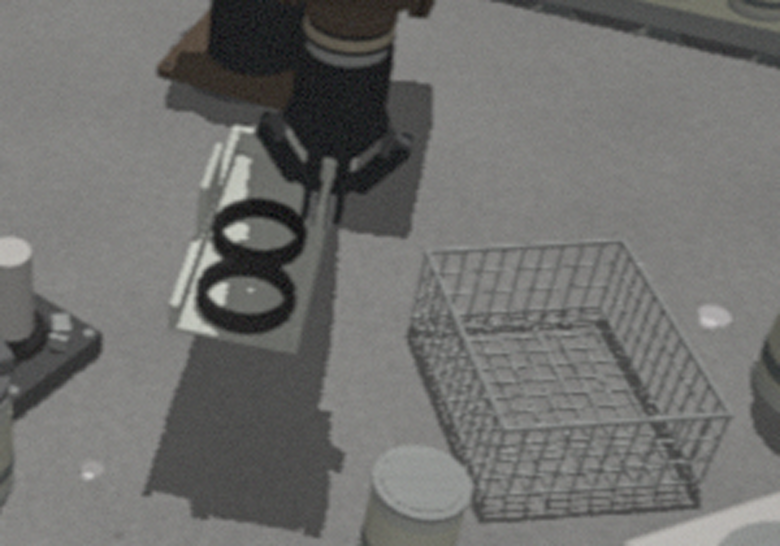

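>>> {"fn": "step_arm", "kwargs": {
  "targets": [
    [[0,0,0,0,-0.3],[0,0,0,0,-0.55],[0,0,0,0,-0.6],[0,0,0,0,-0.6],[0,0,0,0,-0.6],[0,0,0,0,-0.6],[0,0,0,0,-0.6],[0,0,0,0,-0.3],[0,0,0,0,0]]
  ]
}}

```text
time: 34.75
eef_pos: [0.5167, 0.2603, 0.1865]
tcp_rot: [-0.284, 0.959, 0.0, -0.002]
contact_force: [-1.0, 0.6, -3.5]
opening: 0.087
```

```bash
python3 -c "
from h import *
plan(.346,.479,.19,123,.55)"
```

```text
t=34.8 rows 13 per row [ 0.046  0.531 -0.006] total [ 0.601  6.909 -0.078] jawyaw 123.0  turn total/5deg 0.00 pos [0.5167 0.2603 0.1865] tilt [-0.004 -0.001 -1.   ] q [ 0.29  0.12  1.86  0.    1.17 -1.86]
```

>>> {"fn": "step_arm", "kwargs": {
  "targets": [
    [[0,0.02,0.2,0,0],[0,0.04,0.4,0,0],[0,0.05,0.55,0,0],[0,0.05,0.55,0,0],[0,0.05,0.55,0,0],[0,0.05,0.55,0,0],[0,0.05,0.55,0,0],[0,0.05,0.55,0,0],[0,0.05,0.55,0,0],[0,0.05,0.55,0,0]]
  ]
}}

```text
time: 35.58
eef_pos: [0.3919, 0.4193, 0.1878]
tcp_rot: [-0.284, 0.959, -0.0, -0.001]
contact_force: [1.2, -0.3, -4.0]
opening: 0.08
```

>>> {"fn": "step_arm", "kwargs": {
  "targets": [
    [[0,0.04,0.55,0,0],[0,0.04,0.55,0,0],[0,0.03,0.5,0,0],[0,0.03,0.3,0,0],[0,0,0,0,0],[0,0,0,0,0]]
  ]
}}

```text
time: 36.08
eef_pos: [0.3468, 0.4791, 0.188]
tcp_rot: [-0.285, 0.959, -0.001, -0.0]
contact_force: [0.8, 0.4, -3.2]
opening: 0.082
```

```bash
python3 -c "
from h import *
plan(.346,.479,.19,123,.55)
s=cam('scene');save(s,'s20',(300,90,560,300),3);save(cam('top'),'t20',(20,130,270,330),3.1)"
```

```text
t=36.1 rows 1 per row [ 0.018  0.008 -0.05 ] total [ 0.018  0.008 -0.05 ] jawyaw 123.1  turn total/5deg 0.01 pos [0.3468 0.4791 0.188 ] tilt [-0.    -0.001 -1.   ] q [ 0.77  0.14  1.83 -0.    1.17 -1.37]
```

View pics/s20.png

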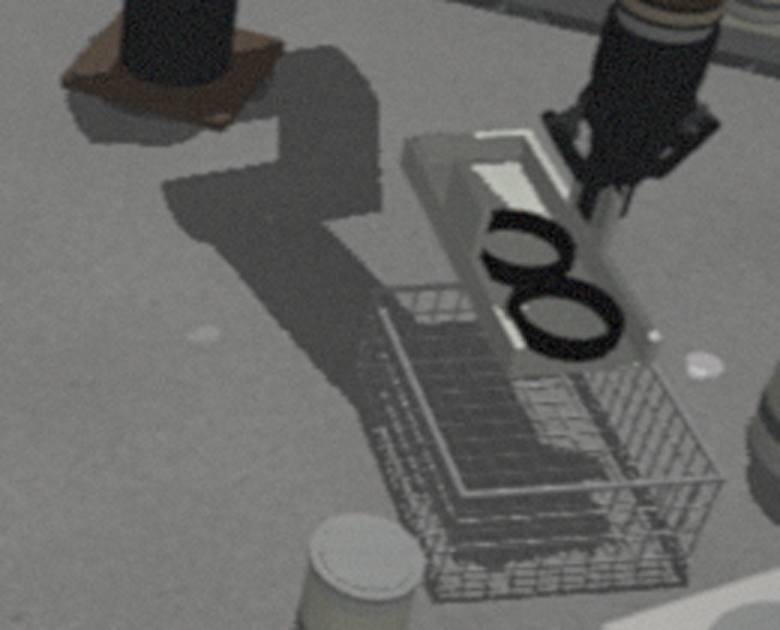

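View pics/t20.png

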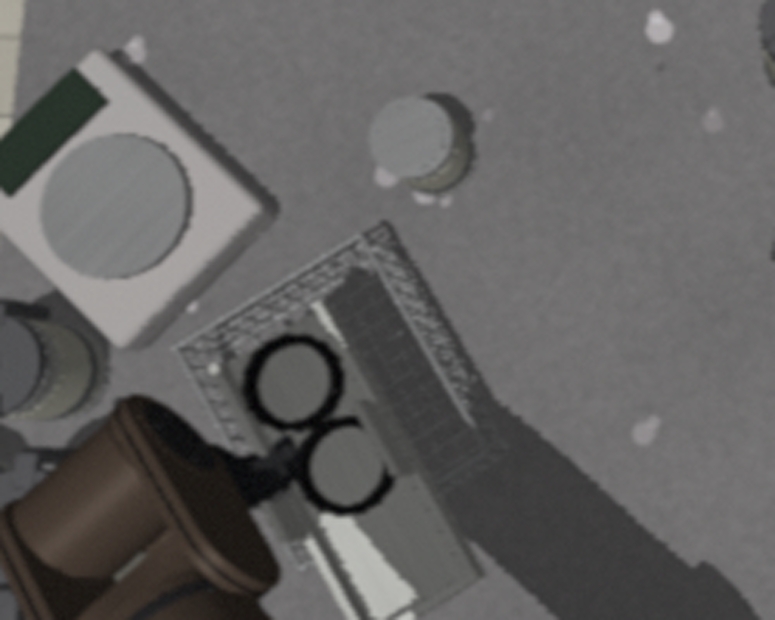

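>>> {"fn": "step_arm", "kwargs": {
  "targets": [
    [[0,0.02,0,0.2,0],[0,0,0,0.3,0],[0,0,0,0.3,0],[0,0,0,0.25,0],[0,0,0,0.15,0],[0,0,0,0.1,0],[0,0,0,0,0]]
  ]
}}

```text
time: 36.77
eef_pos: [0.3462, 0.478, 0.1348]
tcp_rot: [-0.284, 0.959, -0.001, -0.001]
contact_force: [-0.5, -0.9, -3.6]
opening: 0.084
```

>>> {"fn": "step_arm", "kwargs": {
  "targets": [
    [[0,0,0,0.05,0],[0,0,0,0.05,0],[0,0,0,0.05,0],[0,0,0,0.05,0],[0,0,0,0,0]]
  ],
  "squeeze": 35
}}

```text
time: 37.18
eef_pos: [0.3473, 0.4793, 0.1307]
tcp_rot: [-0.284, 0.959, 0.0, 0.001]
contact_force: [-0.8, -0.8, 3.1]
opening: 0.081
```

```bash
python3 -c "
from h import *
plan(.346,.479,.131,123,.55);print(get_state()['wrist_torque'])
s=cam('scene');save(s,'s21',(380,90,560,300),3)"
```

```text
t=37.2 rows 1 per row [ 0.032  0.012 -0.007] total [ 0.032  0.012 -0.007] jawyaw 123.0  turn total/5deg -0.00 pos [0.3473 0.4793 0.1307] tilt [ 0.001  0.001 -1.   ] q [ 0.77  0.21  1.87 -0.    1.07 -1.37]
[-0.30570943  0.48720681  0.02109828]
```

View pics/s21.png

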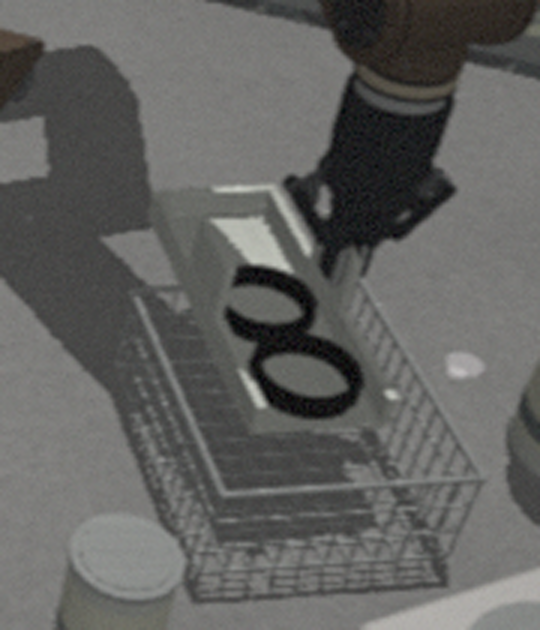

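>>> {"fn": "step_arm", "kwargs": {
  "targets": [
    [[0,0,0,0.05,0],[0,0,0,0.05,0],[0,0,0,0.05,0],[0,0,0,0.05,0],[0,0,0,0,0]]
  ],
  "squeeze": 25
}}

```text
time: 37.65
eef_pos: [0.3508, 0.4818, 0.1267]
tcp_rot: [-0.284, 0.959, 0.002, 0.006]
contact_force: [3.0, 0.6, 11.0]
opening: 0.085
```

```bash
python3 -c "
from h import *
plan(.346,.479,.131,123,.55);print(get_state()['wrist_torque'])
s=cam('scene');save(s,'s22',(380,90,560,300),3)"
```

```text
t=37.6 rows 1 per row [ 0.138  0.006 -0.108] total [ 0.138  0.006 -0.108] jawyaw 123.0  turn total/5deg 0.00 pos [0.3508 0.4818 0.1267] tilt [ 0.01   0.008 -1.   ] q [ 0.77  0.21  1.87 -0.    1.05 -1.37]
[-0.31628935  0.02298041  0.00556701]
```

View pics/s22.png

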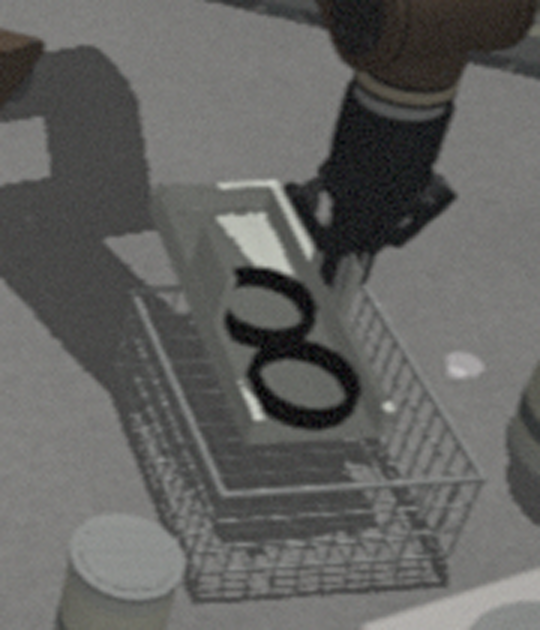

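>>> {"fn": "step_arm", "kwargs": {
  "targets": [
    [[0,0,0,0.06,0],[0,0,0,0.06,0],[0,0,0,0.06,0],[0,0,0,0.06,0],[0,0,0,0.06,0],[0,0,0,0,0]]
  ],
  "squeeze": 22
}}

```text
time: 38.2
eef_pos: [0.3556, 0.4855, 0.1192]
tcp_rot: [-0.285, 0.959, 0.005, 0.013]
contact_force: [9.3, 5.4, 17.4]
opening: 0.079
```

```bash
python3 -c "
from h import *
plan(.346,.479,.131,123,.55);print(get_state()['wrist_torque'])
s=cam('scene');save(s,'s23',(380,90,560,300),3)"
```

```text
t=38.2 rows 1 per row [ 0.281 -0.004 -0.303] total [ 0.281 -0.004 -0.303] jawyaw 123.1  turn total/5deg 0.02 pos [0.3556 0.4855 0.1192] tilt [ 0.023  0.018 -1.   ] q [ 0.77  0.23  1.86 -0.    1.02 -1.38]
[ 0.32045284 -1.02529867  0.16766196]
```

View pics/s23.png

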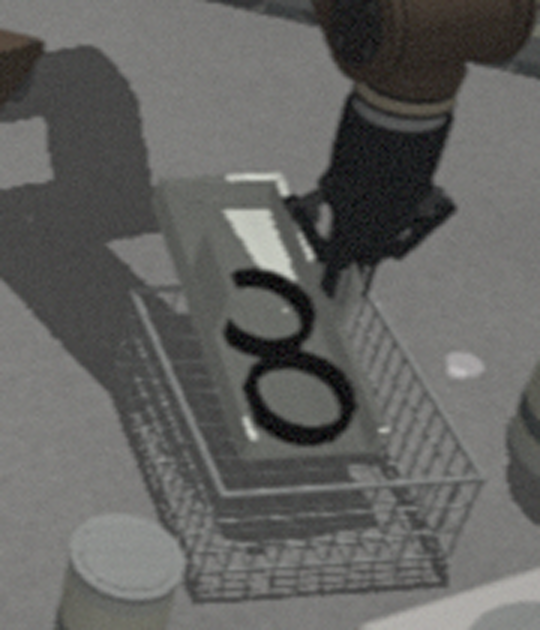

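>>> {"fn": "step_arm", "kwargs": {
  "targets": [
    [[0,0,0,0.06,0],[0,0,0,0.06,0],[0,0,0,0.06,0],[0,0,0,0.06,0],[0,0,0,0.06,0],[0,0,0,0,0]]
  ],
  "squeeze": 20
}}

```text
time: 38.75
eef_pos: [0.3592, 0.4883, 0.11]
tcp_rot: [-0.285, 0.958, 0.008, 0.019]
contact_force: [14.3, 9.4, 18.8]
opening: 0.085
```

```bash
python3 -c "
from h import *
plan(.346,.479,.131,123,.55);print(get_state()['wrist_torque'])
s=cam('scene');save(s,'s24',(380,90,560,300),3)"
```

```text
t=38.8 rows 1 per row [ 0.382 -0.013 -0.541] total [ 0.382 -0.013 -0.541] jawyaw 123.1  turn total/5deg 0.03 pos [0.3592 0.4883 0.11  ] tilt [ 0.032  0.026 -0.999] q [ 0.77  0.24  1.87 -0.    0.99 -1.38]
[ 0.84626673 -1.84276323  0.39463616]
```

View pics/s24.png

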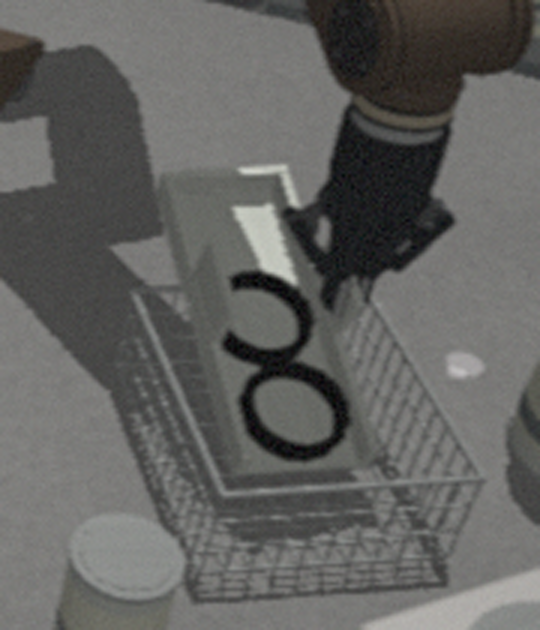

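```bash
cat >> h.py <<'E'
def traytilt(s,show=True):
    Q=cloud(s).reshape(-1,3); C=s['pixels'].reshape(-1,3).astype(int)
    u=np.array([.839,.545]);v=np.array([-.545,.839]);r0=np.array([.3315,.410])
    a=(Q[:,:2]-r0)@u; b=(Q[:,:2]-r0)@v
    m=(abs(b)<.035)&(a>-.1)&(a<.16)&(Q[:,2]>.03)&(Q[:,2]<.3)
    for lo in np.arange(-.1,.17,.02):
        k=m&(a>=lo)&(a<lo+.02)
        if k.sum()>3: print('%.2f n%d z %.3f'%(lo+.01,k.sum(),np.median(Q[k,2])))
E
python3 -c "
from h import *
traytilt(cam('scene'))"
```

```text
-0.09 n202 z 0.129
-0.07 n235 z 0.117
-0.05 n184 z 0.109
-0.03 n150 z 0.103
-0.01 n93 z 0.097
0.01 n159 z 0.097
0.03 n200 z 0.084
0.05 n300 z 0.090
0.07 n793 z 0.202
0.09 n493 z 0.084
0.11 n260 z 0.058
0.13 n202 z 0.050
0.15 n228 z 0.049
```

>>> {"fn": "step_arm", "kwargs": {
  "targets": [
    [[0,0,0,0.06,0],[0,0,0,0.06,0],[0,0,0,0.06,0],[0,0,0,0.06,0],[0,0,0,0,0]]
  ]
}}

```text
time: 39.27
eef_pos: [0.3608, 0.4897, 0.1013]
tcp_rot: [-0.285, 0.958, 0.009, 0.021]
contact_force: [16.7, 12.1, 18.5]
opening: 0.086
```

```bash
python3 -c "
from h import *
plan(.346,.479,.131,123,.55);print(get_state()['wrist_torque'])
s=cam('scene');save(s,'s25',(380,90,560,300),3);traytilt(s)"
```

```text
t=39.3 rows 2 per row [ 0.211 -0.009 -0.381] total [ 0.422 -0.018 -0.763] jawyaw 123.2  turn total/5deg 0.03 pos [0.3608 0.4897 0.1013] tilt [ 0.036  0.029 -0.999] q [ 0.77  0.26  1.87 -0.    0.97 -1.38]
[ 1.25517924 -2.2593439   0.48219265]
-0.09 n58 z 0.133
-0.07 n357 z 0.131
-0.05 n210 z 0.117
-0.03 n210 z 0.107
-0.01 n135 z 0.098
0.01 n147 z 0.094
0.03 n227 z 0.080
0.05 n288 z 0.073
0.07 n865 z 0.194
0.09 n548 z 0.155
0.11 n271 z 0.042
0.13 n147 z 0.035
0.15 n128 z 0.037
```

View pics/s25.png

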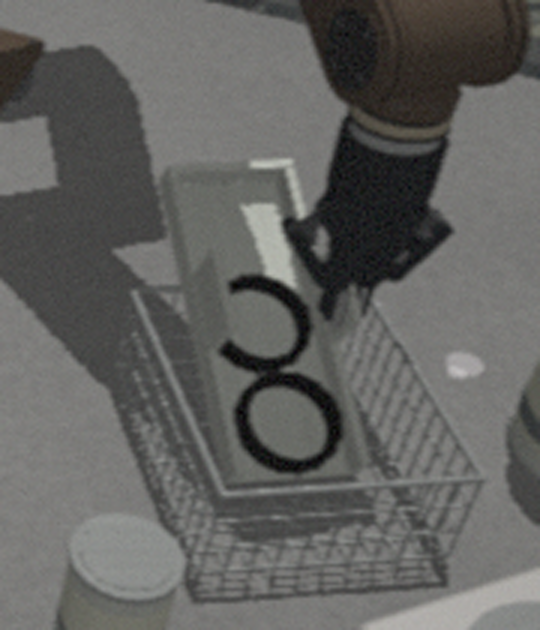

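>>> {"fn": "step_arm", "kwargs": {
  "targets": [
    [[0,0,0,0.08,0],[0,0,0,0.08,0],[0,0,0,0.08,0],[0,0,0,0,0]]
  ]
}}

```text
time: 39.65
eef_pos: [0.3614, 0.4903, 0.0959]
tcp_rot: [-0.286, 0.958, 0.009, 0.021]
contact_force: [9.7, 4.7, 35.8]
opening: 0.082
```

```bash
python3 -c "
from h import *
plan(.346,.479,.131,123,.55);print(get_state()['wrist_torque'])
s=cam('scene');save(s,'s26',(380,90,560,300),3);traytilt(s)"
```

```text
t=39.6 rows 2 per row [ 0.218 -0.011 -0.45 ] total [ 0.436 -0.022 -0.899] jawyaw 123.2  turn total/5deg 0.05 pos [0.3614 0.4903 0.0959] tilt [ 0.036  0.029 -0.999] q [ 0.77  0.27  1.87 -0.01  0.96 -1.38]
[ 0.26004938 -1.57428884  0.52851756]
-0.09 n7 z 0.137
-0.07 n388 z 0.137
-0.05 n225 z 0.121
-0.03 n225 z 0.111
-0.01 n175 z 0.098
0.01 n109 z 0.089
0.03 n235 z 0.079
0.05 n356 z 0.068
0.07 n784 z 0.192
0.09 n565 z 0.182
0.11 n228 z 0.043
0.13 n35 z 0.039
0.15 n15 z 0.034
```

View pics/s26.png

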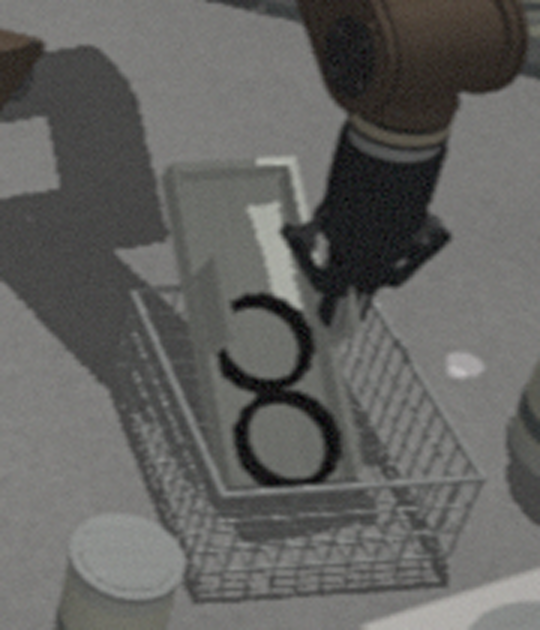

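>>> {"fn": "step_arm", "kwargs": {
  "targets": [
    [[0,0,0,-0.2,0],[0,0,0,-0.3,0],[0,0,0,-0.3,0],[0,0,0,-0.3,0],[0,0,0,0,0],[0,0,0,0,0]]
  ],
  "squeeze": 30
}}

```text
time: 40.2
eef_pos: [0.3462, 0.4784, 0.1208]
tcp_rot: [-0.284, 0.959, -0.0, -0.0]
contact_force: [0.2, -0.5, -3.4]
opening: 0.083
```

```bash
python3 -c "
from h import *
plan(.346,.479,.131,123,.55);print(get_state()['wrist_torque'])
s=cam('scene');save(s,'s27',(380,90,560,300),3);traytilt(s)"
```

```text
t=40.2 rows 1 per row [-0.004  0.016 -0.254] total [-0.004  0.016 -0.254] jawyaw 123.0  turn total/5deg -0.00 pos [0.3462 0.4784 0.1208] tilt [-0.001 -0.    -1.   ] q [ 0.77  0.22  1.87  0.    1.05 -1.37]
[0.14036787 0.08119731 0.01432462]
-0.09 n374 z 0.169
-0.07 n250 z 0.152
-0.05 n235 z 0.139
-0.03 n193 z 0.127
-0.01 n186 z 0.113
0.01 n192 z 0.101
0.03 n171 z 0.093
0.05 n743 z 0.174
0.07 n677 z 0.207
0.09 n287 z 0.065
0.11 n339 z 0.044
0.13 n98 z 0.041
0.15 n38 z 0.034
```

View pics/s27.png

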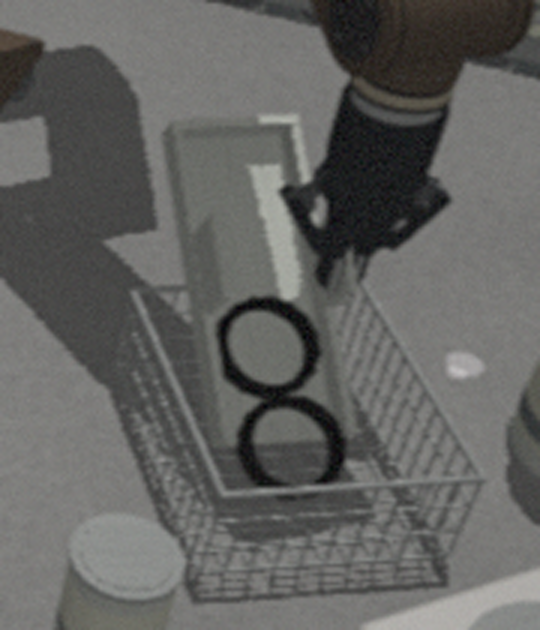

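>>> {"fn": "step_arm", "kwargs": {
  "targets": [
    [[0,0,0,-0.1,0],[0,0,0,-0.15,0],[0,0,0,-0.15,0],[0,0,0,-0.15,0],[0,0,0,-0.15,0],[0,0,0,0,0],[0,0,0,0,0],[0,0,0,0,0]]
  ]
}}

```text
time: 40.92
eef_pos: [0.3466, 0.4786, 0.1494]
tcp_rot: [-0.284, 0.959, -0.0, -0.0]
contact_force: [-0.0, 0.0, -3.9]
opening: 0.082
```

```bash
python3 -c "
from h import *
plan(.346,.479,.131,123,.55)
s=cam('scene');save(s,'s28',(380,90,560,300),3);save(cam('top'),'t28',(20,130,270,330),3.1)"
```

```text
t=40.9 rows 1 per row [0.007 0.017 0.459] total [0.007 0.017 0.459] jawyaw 123.0  turn total/5deg -0.00 pos [0.3466 0.4786 0.1494] tilt [-0. -0. -1.] q [ 0.77  0.18  1.86  0.    1.1  -1.37]
```

View pics/s28.png

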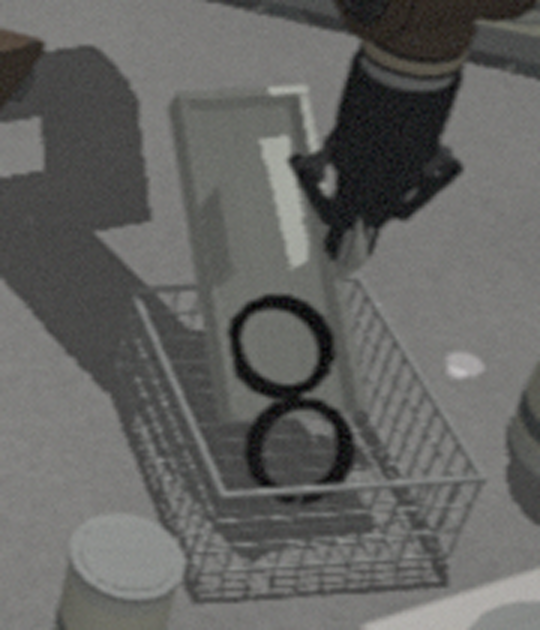

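View pics/t28.png

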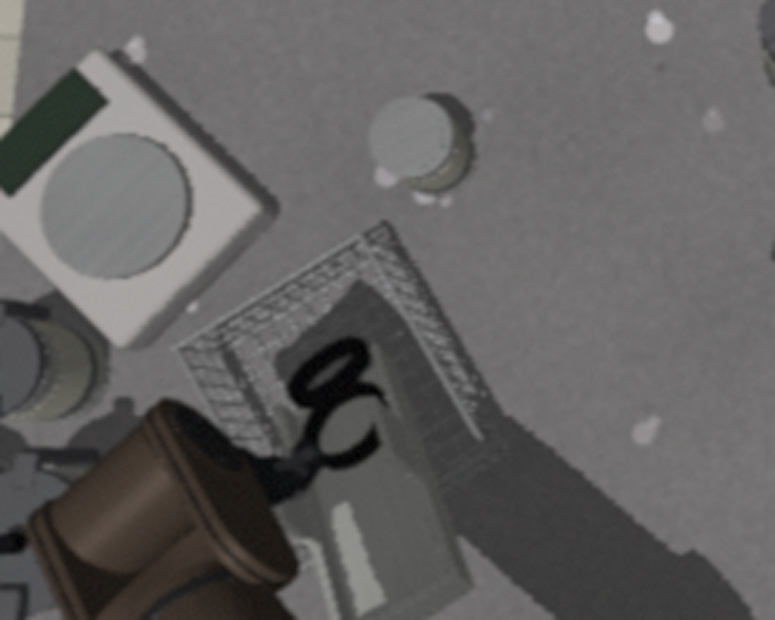

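>>> {"fn": "step_arm", "kwargs": {
  "targets": [
    [[0,0,0,-0.15,0],[0,0,0,-0.2,0],[0,0,0,-0.2,0],[0,0,0,-0.2,0],[0,0,0,0,0],[0,0,0,0,0],[0,0,0,0,0],[0,0,0,0,0]]
  ]
}}

```text
time: 41.68
eef_pos: [0.3465, 0.4785, 0.1789]
tcp_rot: [-0.284, 0.959, -0.0, -0.0]
contact_force: [0.2, -0.6, -4.0]
opening: 0.078
```

```bash
python3 -c "
from h import *
plan(.346,.479,.131,123,.55)
s=cam('scene');save(s,'s29',(380,90,560,300),3);save(cam('top'),'t29',(20,130,270,330),3.1)"
```

```text
t=41.7 rows 3 per row [0.001 0.006 0.4  ] total [0.004 0.018 1.199] jawyaw 123.0  turn total/5deg -0.00 pos [0.3465 0.4785 0.1789] tilt [-0. -0. -1.] q [ 0.77  0.15  1.84 -0.    1.16 -1.37]
```

View pics/s29.png

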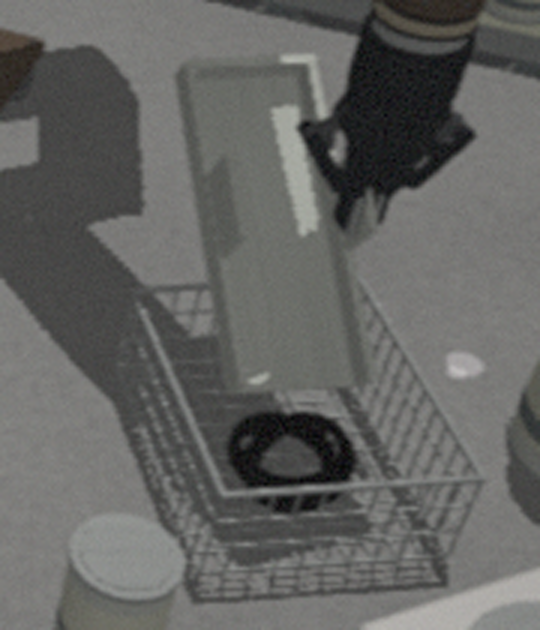

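View pics/t29.png

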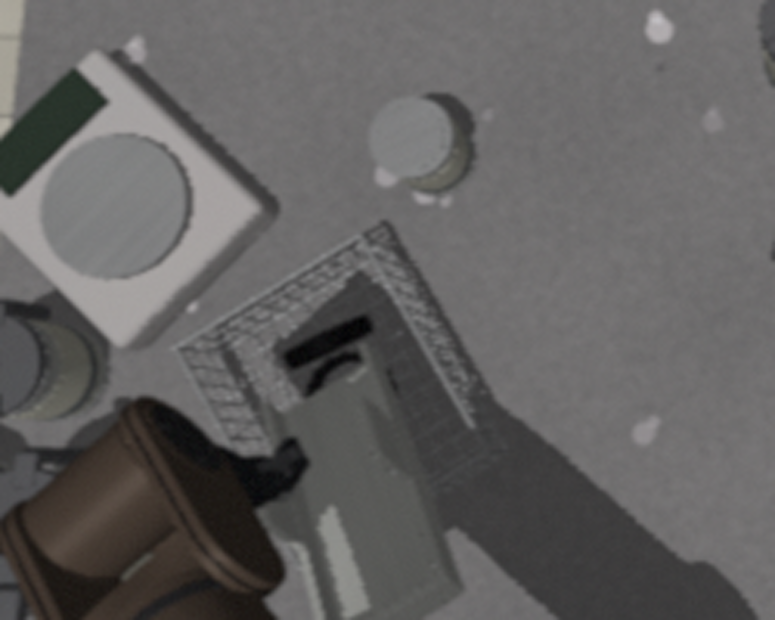

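>>> {"fn": "step_arm", "kwargs": {
  "targets": [
    [[0,0,0,-0.3,0],[0,0,0,-0.4,0],[0,0,0,-0.4,0],[0,0,0,-0.3,0],[0,0,-0.2,0,0],[0,-0.04,-0.4,0,0],[0,-0.05,-0.6,0,0],[0,-0.06,-0.7,0,0],[0,-0.06,-0.7,0,0],[0,-0.06,-0.7,0,0]]
  ],
  "squeeze": 40
}}

```text
time: 42.62
eef_pos: [0.428, 0.3722, 0.2347]
tcp_rot: [-0.284, 0.959, -0.0, -0.001]
contact_force: [0.9, -0.2, -2.4]
opening: 0.08
```

>>> {"fn": "step_arm", "kwargs": {
  "targets": [
    [[0,-0.06,-0.7,0,0],[0,-0.06,-0.7,0,0],[0,-0.06,-0.7,0,0],[0,-0.06,-0.7,0,0],[0,-0.06,-0.5,0,0],[0,-0.06,-0.3,0,0],[0,0,0,0,0.6],[0,0,0,0,0.8],[0,0,0,0,0.8],[0,0,0,0,0.8]]
  ]
}}

```text
time: 43.45
eef_pos: [0.5178, 0.2607, 0.2347]
tcp_rot: [-0.155, 0.988, 0.0, -0.001]
contact_force: [0.1, -0.2, -3.8]
opening: 0.08
```

>>> {"fn": "step_arm", "kwargs": {
  "targets": [
    [[0,0,0,0,0.8],[0,0,0,0,0.4],[0,0,0,0,0]]
  ]
}}

```text
time: 43.7
eef_pos: [0.5177, 0.2609, 0.2348]
tcp_rot: [-0.104, 0.995, -0.0, -0.001]
contact_force: [0.7, -0.5, -2.8]
opening: 0.082
```

```bash
python3 -c "
from h import *
plan(.518,.261,.15,102.2,.55)
s=cam('scene');save(s,'s30',(240,60,560,320),2.4);save(cam('top'),'t30',(20,130,340,330),2.4)"
```

```text
t=43.7 rows 4 per row [-0.003 -0.     0.53 ] total [-0.011 -0.     2.119] jawyaw 102.0  turn total/5deg -0.04 pos [0.5177 0.2609 0.2348] tilt [-0.001 -0.    -1.   ] q [ 0.29  0.08  1.81  0.    1.26 -1.49]
```

View pics/s30.png

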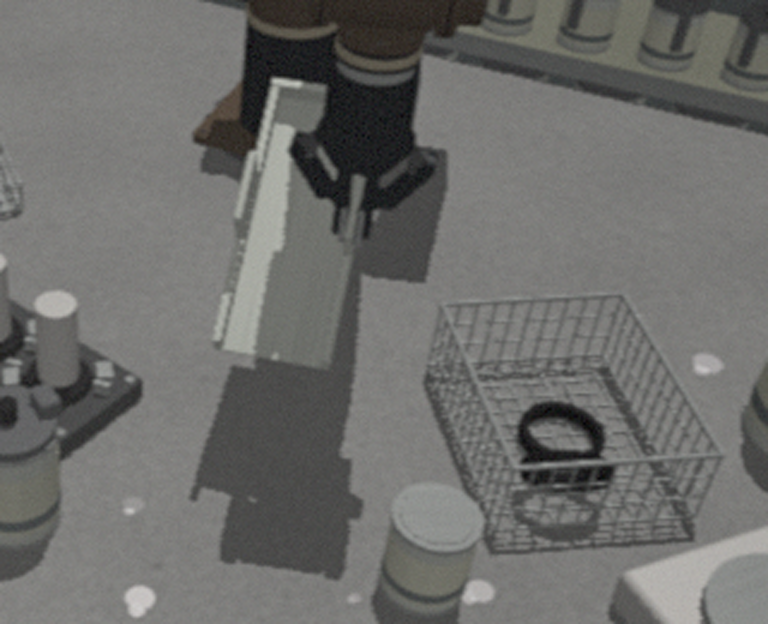

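View pics/t30.png

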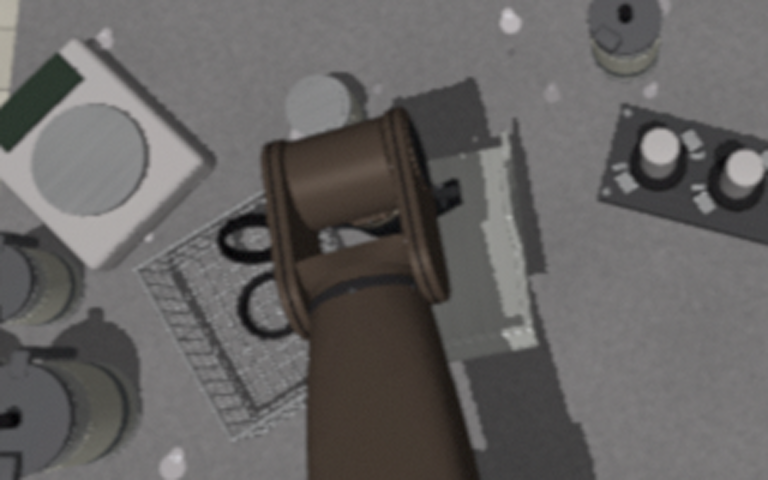

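>>> {"fn": "step_arm", "kwargs": {
  "targets": [
    [[0,0,0,0.3,0],[0,0,0,0.5,0],[0,0,0,0.5,0],[0,0,0,0.5,0],[0,0,0,0.5,0],[0,0,0,0.4,0],[0,0,0,0.2,0],[0,0,0,0,0]]
  ],
  "squeeze": 25
}}

```text
time: 44.47
eef_pos: [0.5161, 0.2603, 0.116]
tcp_rot: [-0.105, 0.995, -0.001, -0.003]
contact_force: [0.1, 0.3, -2.6]
opening: 0.079
```

>>> {"fn": "step_arm", "kwargs": {
  "targets": [
    [[0,0,0,0.1,0],[0,0,0,0.1,0],[0,0,0,0.1,0],[0,0,0,0.1,0],[0,0,0,0.1,0],[0,0,0,0.1,0],[0,0,0,0.1,0],[0,0,0,0,0]]
  ],
  "squeeze": 20
}}

```text
time: 45.13
eef_pos: [0.5198, 0.2616, 0.0951]
tcp_rot: [-0.104, 0.995, 0.0, 0.002]
contact_force: [-4.5, -0.6, 10.1]
opening: 0.083
```

```bash
python3 -c "
from h import *
plan(.518,.261,.043,102.2,.55)
s=cam('scene');save(s,'s31',(260,90,460,300),3)"
```

```text
t=45.1 rows 3 per row [ 0.017 -0.002  0.434] total [ 0.052 -0.006  1.302] jawyaw 102.0  turn total/5deg -0.04 pos [0.5198 0.2616 0.0951] tilt [ 0.004  0.001 -1.   ] q [ 0.29  0.23  1.91 -0.    1.   -1.49]
```

View pics/s31.png

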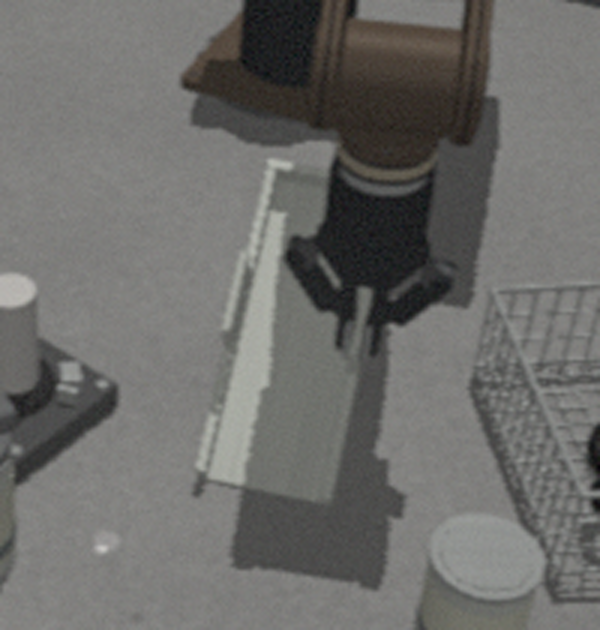

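Flattening as expected; continue.

>>> {"fn": "step_arm", "kwargs": {
  "targets": [
    [[0,0,0,0.1,0],[0,0,0,0.1,0],[0,0,0,0.1,0],[0,0,0,0.1,0],[0,0,0,0.1,0],[0,0,0,0.1,0],[0,0,0,0.1,0],[0,0,0,0,0]]
  ]
}}

```text
time: 45.85
eef_pos: [0.5199, 0.2614, 0.0655]
tcp_rot: [-0.104, 0.995, 0.0, 0.002]
contact_force: [-3.3, -0.2, 6.0]
opening: 0.081
```

>>> {"fn": "step_arm", "kwargs": {
  "targets": [
    [[0,0,0,0.1,0],[0,0,0,0.1,0],[0,0,0,0.1,0],[0,0,0,0.1,0],[0,0,0,0,0]]
  ]
}}

```text
time: 46.27
eef_pos: [0.5199, 0.2614, 0.0491]
tcp_rot: [-0.104, 0.995, 0.0, 0.002]
contact_force: [-1.9, -0.6, 5.7]
opening: 0.08
```

```bash
python3 -c "
from h import *
plan(.518,.261,.043,102.2,.55)
s=cam('scene');save(s,'s32',(260,90,460,300),3)"
```

```text
t=46.3 rows 1 per row [0.05  0.    0.152] total [0.05  0.    0.152] jawyaw 102.0  turn total/5deg -0.04 pos [0.5199 0.2614 0.0491] tilt [ 0.005  0.001 -1.   ] q [ 0.29  0.3   1.93 -0.    0.91 -1.49]
```

View pics/s32.png

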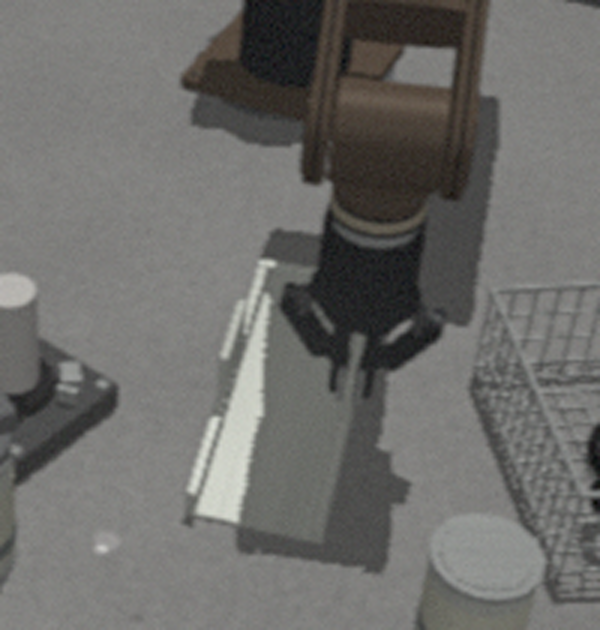

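>>> {"fn": "step_arm", "kwargs": {
  "targets": [
    [[0,0,0,0.05,0],[0,0,0,0.05,0],[0,0,0,0.05,0],[0,0,0,0.03,0],[0,0,0,0,0]]
  ]
}}

```text
time: 46.73
eef_pos: [0.5188, 0.2611, 0.0407]
tcp_rot: [-0.104, 0.995, 0.0, 0.001]
contact_force: [-2.2, 0.7, 3.4]
opening: 0.087
```

>>> {"fn": "step_arm", "kwargs": {
  "targets": [
    [[0.5,0,0,0,0],[0.5,0,0,0,0],[0.5,0,0,0,0],[0.5,0,0,0,0],[0.5,0,0,0,0],[0.5,0,0,-0.2,0],[0.5,0,0,-0.4,0],[0.5,0,0,-0.7,0],[0.5,0,0,-0.9,0],[0.5,0,0,-0.9,0]]
  ]
}}

```text
time: 47.57
eef_pos: [0.5173, 0.2606, 0.1651]
tcp_rot: [-0.104, 0.995, -0.0, -0.001]
contact_force: [0.9, 0.4, -0.1]
opening: 0.497
```

>>> {"fn": "step_arm", "kwargs": {
  "targets": [
    [[0.5,0,0,-0.9,0],[0.5,0.9,0,-0.2,0],[0.5,0.9,0,0,0],[0.5,0.6,0,0,0],[0.5,0,0,0,0],[0.5,0,0,0,0]]
  ]
}}

```text
time: 48.07
eef_pos: [0.4235, 0.2409, 0.2088]
tcp_rot: [-0.105, 0.995, 0.0, 0.001]
contact_force: [0.2, -0.4, 0.9]
opening: 0.504
```

```bash
python3 -c "
from h import *
print(get_state()['eef_pos'])
s=cam('scene');save(s,'s33');c=cam('top');save(c,'t33',(20,130,480,330),1.7);save(s,'s33b',(110,90,310,230),3.8)
Q=cloud(s);P=Q.reshape(-1,3)
u=np.array([.977,.211]);v=np.array([-.211,.977]);d=P[:,:2]-[.516,.209];a=d@u;b=d@v
m=(abs(a)<.13)&(abs(b)<.04)&(P[:,2]<.03)
A=np.c_[a[m],b[m],np.ones(m.sum())];print(m.sum(),np.linalg.lstsq(A,P[m,2],rcond=None)[0])"
```

```text
[0.42353524 0.24091006 0.2088245 ]
2767 [-1.23758224  0.51255138 -0.06763409]
```

View pics/s33.png

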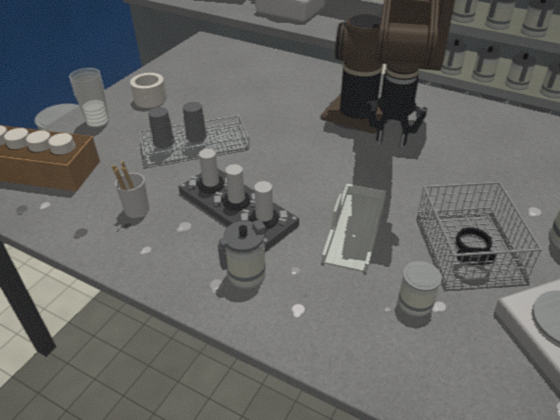

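View pics/t33.png

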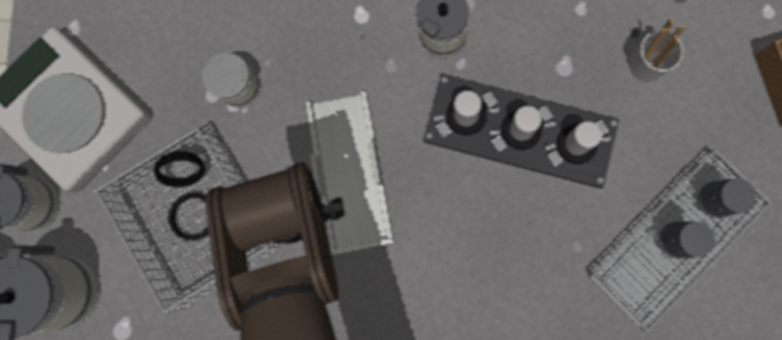

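View pics/s33b.png

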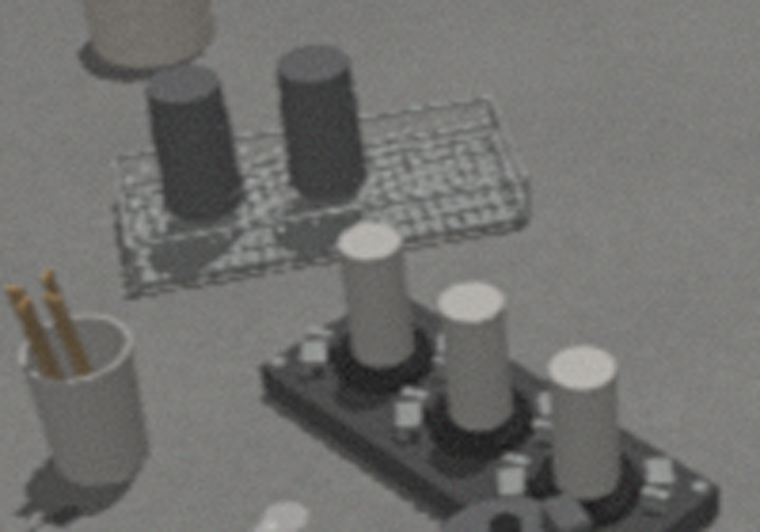

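```bash
python3 -c "
from h import *
s=cam('scene');P=cloud(s)[s['range_z']>0]
u=np.array([.977,.211]);v=np.array([-.211,.977]);d=P[:,:2]-[.516,.209];a=d@u;b=d@v
m=(abs(a)<.12)&(abs(b)<.035)&(P[:,2]<.05)&(P[:,2]>-.03)
A=np.c_[a[m],b[m],np.ones(m.sum())];print(m.sum(),np.linalg.lstsq(A,P[m,2],rcond=None)[0])
c=cam('top');Pt=cloud(c).reshape(-1,3)
for q in[(.6185,.0045),(.5945,-.0925),(.5703,-.189),(.4765,-.425),(.409,-.3595)]:
    print(q,[np.round(np.median(X[(np.hypot(*(X[:,:2]-q).T)<.015)&(X[:,2]>.1),2]),4) for X in(P,Pt)])
m=(Pt[:,0]>.25)&(Pt[:,0]<.6)&(Pt[:,1]>.3)&(Pt[:,1]<.64)
save(s,'s34',(400,170,560,300),4.5)"
```

```text
1872 [ 0.00061949 -0.00104625  0.00481987]
(0.6185, 0.0045) [np.float64(0.1317), np.float64(0.1312)]
(0.5945, -0.0925) [np.float64(0.1322), np.float64(0.1309)]
(0.5703, -0.189) [np.float64(0.1323), np.float64(0.1313)]
(0.4765, -0.425) [np.float64(0.1362), np.float64(0.1347)]
(0.409, -0.3595) [np.float64(0.1364), np.float64(0.1347)]
```

View pics/s34.png

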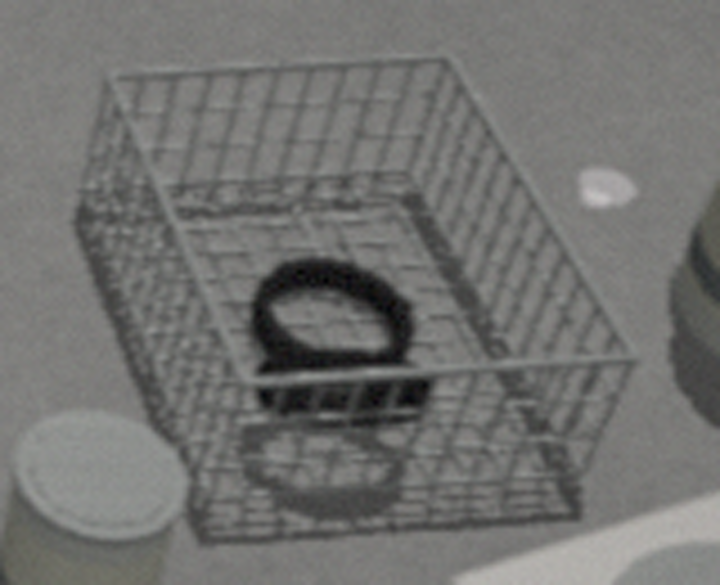

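```bash
python3 -c "
from h import *
print(sign_off())"
```

```text
the job is handed in; nothing more can be done
None
```

The job is handed in at about 48 s on the robot's clock, and my last pictures and depth readings showed nothing out of place.

- **Pots:** I turned all three clockwise by about 47°, 43° and 46°, the middle one being bare. Afterwards the lugs no longer showed in their starting positions. All three tops measured about 131 mm in the top view and 132 mm in the scene view, so none was dragged up.
- **Locking check:** The two cup pots held when their cups were pulled off at about 6–8 N. I did not pull-test the bare pot. Its lock rests on the angle turned, a change in torque near the end that looked like the stop, and the lugs no longer showing.
- **Cups:** Two were present. Both stand upright on the drain rack, mouth down, with tops at about 135–136 mm. That matches a 105 mm cup on the 30 mm wires.
- **Collars:** Two were present, and I saw no third on the bench. I tilted the tray over the basket rim and both slid in. One lies flat and the other leans on it; both looked inside the basket.
- **Tray:** It is back on the bench, empty. Its floor measured about 5 mm high with less than 0.1° of tilt.
- **Bystanders:** The robot did not touch the tins or the stick beaker.

The first tipping attempt stopped at about 26° because the spout touched the basket floor, with about 36 N upward at the wrist. Lifting the tray a little freed it, and the collars slid out.

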